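# Screw down the power modules in the chassis

### The job

Lift the clear dust lid off the chassis by its knob and lay it flat on the green cutting mat, knob up. Then take the T-handle driver and drive the self-tapping screw of every power module in the chassis fully home, pressing down firmly while you turn clockwise so that it cuts its thread; keep the gripper itself off the modules and screws, and leave the modules in their channel. Finally stand the driver back in its well in the tool block, and leave everything else on the desk where it is.

Things in the scene. Friction and masses are not known exactly. Their poses are not given: they have to be found in the camera images.
- chassis: open aluminium chassis tray, fixed to the desk, 200 (its x) x 150 (its y) x 55 mm high; 3 mm floor and walls, with a 14 mm wide rim folded inward all round the top at 55 mm, so the opening is 172 x 122 mm. Origin: centre of the underside. A green circuit board with parts up to 35 mm high lies inside along its +y wall (y from +33 to +65 mm).
- lid: loose clear plastic dust lid lying on the rim of the chassis, plate 214 (its x) x 164 (its y) x 4 mm with a blue edge and a black knob in the middle, 220 g. Origin: centre of the plate's underside. It has no locating lip, so it slides on the rim.
- lid_knob (a point): the middle of the lid's black knob: round, 28 mm across from 18 to 34 mm above the plate's underside (18 mm across below that); this point is on its axis 24 mm above the plate's underside. The knob must be gripped by the wide part.
- mat: green cutting mat, fixed to the desk, 300 (its x) x 220 (its y) x 3 mm thick. Origin: centre of the underside.
- rack: wooden tool block, fixed to the desk, 150 (its x) x 66 (its y) x 46 mm high, with one open round well for the T-handle driver (33 mm wide, 36 mm deep) and two short fixed tools (yellow, blue; tops at 89 mm) at x = +30 and +58 mm. Origin: centre of the underside.
- rack_well (a point): centre of the floor of the round well in the tool block, 10 mm above the desk and 38 mm from the block's middle towards its -x end; 36 mm below the block's top.
- driver: T-handle screwdriver, 220 g, standing upright in the tool block's well. Origin: centre of its open lower end, z up the shaft. A round steel sleeve 26 mm across, 36 mm long, has a 20 mm bore in its lowest 22 mm, closed above by a flat driving face; then a 10 mm shaft and a T bar 110 mm long (its x), 16 mm wide (its y), from 102 to 118 mm above the lower end.
- driver_bar (a point): middle of the driver's red T bar, 110 mm above its lower end. The sleeve slips over a screw head and the bush below it in any direction of turn; the driving face turns the screw only while pressed firmly on the head, else it slips round on it. Let go, the driver stands on the screw by itself.
- module0: black power module loose on the chassis floor in a channel along chassis x (12 mm to -y of its middle) that keeps it from turning; two or three of the three are there, None if absent. 42 x 42 x 14 mm block, 220 g, with a round steel bush in its centre, 18 mm across, rising from 14 to 32 mm above its underside. Origin: centre of the underside, 3 mm above the desk; bush and screw on its z axis.
- head0 (a point): top centre of the head of the self-tapping screw standing in module0 (None if absent): pan head 18 mm across and 7 mm high, bevelled to 15 mm at the top. At the start the head's top is 45 mm above the module's underside (head 6 mm clear of the bush); fully home it is 39 mm above it (head down on the bush).
- screw0 (a joint): depth of module0's screw in m: 0 at the start, 0.006 fully home, head on the bush. It cuts its thread: turned clockwise seen from above it goes down 5 mm a turn (1.2 turns in all), anticlockwise up again. It resists with 0.045 Nm: press the driver down with some 12 to 20 N all the while it turns, following it down; with less it slips, and pressing alone does nothing.
- module1: black power module loose on the chassis floor in a channel along chassis x (12 mm to -y of its middle) that keeps it from turning; two or three of the three are there, None if absent. 42 x 42 x 14 mm block, 220 g, with a round steel bush in its centre, 18 mm across, rising from 14 to 32 mm above its underside. Origin: centre of the underside, 3 mm above the desk; bush and screw on its z axis.
- head1 (a point): top centre of the head of the self-tapping screw standing in module1 (None if absent): pan head 18 mm across and 7 mm high, bevelled to 15 mm at the top. At the start the head's top is 45 mm above the module's underside (head 6 mm clear of the bush); fully home it is 39 mm above it (head down on the bush).
- screw1 (a joint): depth of module1's screw in m: 0 at the start, 0.006 fully home, head on the bush. It cuts its thread: turned clockwise seen from above it goes down 5 mm a turn (1.2 turns in all), anticlockwise up again. It resists with 0.045 Nm: press the driver down with some 12 to 20 N all the while it turns, following it down; with less it slips, and pressing alone does nothing.
- module2: black power module loose on the chassis floor in a channel along chassis x (12 mm to -y of its middle) that keeps it from turning; two or three of the three are there, None if absent. 42 x 42 x 14 mm block, 220 g, with a round steel bush in its centre, 18 mm across, rising from 14 to 32 mm above its underside. Origin: centre of the underside, 3 mm above the desk; bush and screw on its z axis.
- head2 (a point): top centre of the head of the self-tapping screw standing in module2 (None if absent): pan head 18 mm across and 7 mm high, bevelled to 15 mm at the top. At the start the head's top is 45 mm above the module's underside (head 6 mm clear of the bush); fully home it is 39 mm above it (head down on the bush).
- screw2 (a joint): depth of module2's screw in m: 0 at the start, 0.006 fully home, head on the bush. It cuts its thread: turned clockwise seen from above it goes down 5 mm a turn (1.2 turns in all), anticlockwise up again. It resists with 0.045 Nm: press the driver down with some 12 to 20 N all the while it turns, following it down; with less it slips, and pressing alone does nothing.
- spool_big: reel of solder with green flanges, 68 mm across, 50 mm high; a bystander, to be left where it lies. Origin: centre of the underside.
- spool_small: small reel of wire with green flanges, 52 mm across, 40 mm high; a bystander, to be left where it lies. Origin: centre of the underside.
- phone: black mobile phone, 148 x 71 x 8 mm; a bystander, to be left where it lies. Origin: centre of the underside.
- multimeter: yellow multimeter, 95 x 190 x 36 mm; a bystander, to be left where it lies. Origin: centre of the underside.
- tape: roll of black tape, 74 mm across, 19 mm high; a bystander, to be left where it lies. Origin: centre of the underside.
- brush: small brush, 160 mm long; a bystander, to be left where it lies. Origin: centre of the underside.
Mind the look-alikes: they are no part of the job. There is more than one size of the rack; the job needs the largest.

How it is judged:
On the way, in this order (a step that is already met when the one before it is completed fails the run):
1. the lid lies flat on the cutting mat, knob up, and is let go (x of lid in the frame of mat between -0.08 and 0.08 m and y of lid in the frame of mat between -0.06 and 0.06 m and height (world z) of lid below 0.012 m and angle between lid's own z axis and vertical below 0.1 rad and contact force between the fingers and lid below 0.1 N), for 0.2 s.
2. the screw of every module present is fully home (value of joint each of screw0, screw1, screw2 above 0.005 m), for 0.2 s.
At the end, for the whole second after the job is handed in: Every screw present is more than 5 mm down, its module still on the chassis floor; the driver stands upright in its well (within 9 mm of its axis, tilt under 0.15 rad); the lid lies flat on the mat, knob up, centred within 80 mm (mat x) and 60 mm (mat y); all at rest (all of step 2 and x of lid in the frame of mat between -0.08 and 0.08 m and y of lid in the frame of mat between -0.06 and 0.06 m and height (world z) of lid below 0.012 m and angle between lid's own z axis and vertical below 0.1 rad and linear speed of each of lid, driver below 0.03 m/s and horizontal distance between each of module0, module1, module2 and chassis below 0.085 m and height (world z) of each of module0, module1, module2 below 0.01 m and horizontal distance between driver and rack_well below 0.009 m and height (world z) of driver below 0.018 m and angle between driver's own z axis and vertical below 0.15 rad); the robot touches nothing.
It fails at once if a bystander is moved by more than 40 mm (distance of any of spool_big, spool_small, phone, multimeter, tape, brush from where it was at the start of the episode above 0.04 m).
It fails at once if the fingers press on a module or its screw directly (contact force between the fingers and module0 above 2 N or contact force between the fingers and module1 above 2 N or contact force between the fingers and module2 above 2 N).
Of module0, module1, module2 only 2 to 3 are there at a start; the rules pass over those that are not, and their reading is None.
At some moment in a run one of lid may be knocked a few centimetres aside while the robot is not near it.
It also fails if it takes over 210 s, if anything falls off the work surface, if the arm or the gripper's body presses on something with over 40 N, if the wrist force passes 120 N, or if a joint passes its speed limit or range.

### The arm

A 6-joint arm with a two-finger parallel gripper is mounted at the origin on the work surface. World frame = base frame: x ahead of the robot, y to its left, z up, the work surface at z = 0. Lengths are in m, angles in rad, forces in N, time in s.
With the tool pointing down it reaches from about 0.35 to 0.875 m from the base axis. Payload 15.5 kg.
Tool frame: the origin (TCP) lies at the very end of the fingers, on their centre line; the grasp point (between the pads) lies 19 mm behind it; z points along the fingers, y is the line along which they close (so a half turn about z gives the same grasp; the last joint's range is limited). The gripper opens to 85 mm and grips with 20 to 120 N. Pads are 22 mm wide; open, the fingers measure 114 mm over their backs; the gripper's body (76 mm by 85 mm) begins 54 mm behind the grasp point. The pads swing forward as they close: fully open they stand 13 mm farther back than shut.
Start: joints at [1.157, 0.494, 1.345, -0, 1.302, -0.096], TCP at [0.195, 0.594, 0.231] pointing down, gripper open.
Joint ranges: [-2.91, 2.91], [-0.82, 2.16], [0.22, 2.67], [-1.22, 4.37], [0.12, 2.79], [-3.08, 3.08]. Speed limits (rad/s): [1.89, 1.89, 2.57, 3.01, 3.01, 3.01].

### API

Orientations are given as [roll, pitch, yaw] about the fixed x, y, z axes, in that order (R = Rz(yaw) Ry(pitch) Rx(roll)).
In Python, from station import status, optics, job, cut_out, landmark_of gives the robot as it stands. The module is installed in compiled form; this text tells all that it offers.
- The arm moves only by the tool step_arm, never from a script. Its argument "commands" is text: rows parted by semicolons, each of 7 numbers parted by spaces: the closure, from 0 (fully open) to 1 (shut), then the shift along the world's x, y, z in m, then the turn, a rotation vector about the world's x, y, z in rad. In form: gripper dx dy dz wx wy wz; .... A call has 1 to 20 rows; each row is the pose to reach, as a shift and turn from the pose commanded when the call began; what a row does not reach only later rows make up. A row lasts 1/10 s, in which the tool goes at most 50 mm and 8.59 degrees, less where a joint would pass 70% of its speed; a pose out of reach is approached as far as the arm can. A call with a gripper value outside its range is refused whole. The fingers move at their own pace and stop on an object; "newtons" is the grip in N (left out, the last holds). Time passes only in rows, so rows that repeat a pose let the fingers close. It gives the time, the measured TCP pose, the force, the opening and the grip force at its end, in the units of the state.
- status.observe(): the state, without advancing time (a new reading comes with each control period).
- optics.grab_frame(name): name is "side" or "top" or "wrist"; returns (picture, depth): 420x560x3 uint8, blue, green, red; 420x560 float32, m along the optical axis (not along the pixel's ray), 0 where there is no reading.
- optics.camera_params(name): a dict with "camera_matrix" (3x3 intrinsics, pixels), "k1" (the pictures are not rectified: a ray, as slopes to the right and down, at radius r is drawn at 1 + k1 r^2 times it, then the intrinsics apply), "cam_to_world" (4x4, takes a point from camera to world coordinates). Camera axes: x right, y down, z forward; pixel columns grow to the right and rows downward; lengths in m; the calibration is good to about 2 mm. A picture is of the moment at which its call begins: read the wrist's pose just before it. camera_params takes no time and is no camera call; for the wrist camera it gives the pose at the moment of the call.
- job.sign_off(): hands the job in; it is judged then, once.
Trained networks look in the newest picture that a camera, given by its name, has taken for a name from the list of things; names that differ only in an ending like _2 or _b are one class to them, and where a whole thing is asked for, a point or a joint stands for the part that bears it (a point fixed in the world has none). Each returns a list of dicts, best first, with "conf" (0 to 1); they miss things now and then, are a little off and sometimes report something else, mostly with a low value. They report only what shows in the picture. A call takes as long as a camera call. They do not tell look-alikes from the thing itself.
- cut_out(camera, target): "pixels" (420x560 bool, what is visible of it) and "centre" ([row, column] in pixels, amid what is visible of it).
- landmark_of(camera, target): "centre" ([row, column] in pixels: a listed point, or the origin of a listed thing).
The state is a dict: "time_s": time; "joints": joint angles; "dq": joint speeds; "effort": joint torques, N m; "tool_pos": TCP position; "eef_rot": TCP orientation; "contact_force": force on the tool from outside, world axes, zero at the start; "torque": the same for the moment, N m; "grip_width": finger opening in m; "grasp_force": force on a finger pad.
Only numpy, scipy, OpenCV 4.12 (cv2) and the standard library are available. Lean on these libraries where they do the work, as an engineer would, in place of code of your own. Each camera call takes 0.05 s, during which the arm holds its last target. There are 200 camera calls.

## Working session

There is one attempt and no reset: what is moved stays moved. The work goes in short steps, Python scripts to look and compute and a tool call to move; the robot and the scene stay as the last step left them, time stands still between calls to the robot, and variables do not carry over. Pictures are saved under pics/ and viewed, at most 14 in all, crops included, and the job is handed in when it is done.

Besides the shell and the picture viewer there is one more tool, called after ">>>" by a JSON object that holds its "name" and its "arguments", one argument or row to a line. step_arm: Moves the arm, as the interface text tells. Its arguments: {"type":"object","properties":{"commands":{"type":"string"},"newtons":{"type":"number"}},"required":["commands"]}

```bash
mkdir -p pics; cat > h.py <<'E'
import numpy as np, cv2
from station import status, optics, job, cut_out, landmark_of
def ray(cam,rc,p=None):
    p=p or optics.camera_params(cam); K=np.array(p["camera_matrix"])
    u=(rc[1]-K[0,2])/K[0,0]; v=(rc[0]-K[1,2])/K[1,1]
    x,y=u,v
    for _ in range(20):
        s=1+p["k1"]*(x*x+y*y); x,y=u/s,v/s
    T=np.array(p["cam_to_world"]); return T[:3,3], T[:3,:3]@np.array([x,y,1.])
def atz(cam,rc,z,p=None):
    o,d=ray(cam,rc,p); return o+d*(z-o[2])/d[2]
def atd(cam,rc,D,p=None):
    o,d=ray(cam,rc,p); return o+d*D
def cloud(cam,D,p=None):
    p=p or optics.camera_params(cam); K=np.array(p["camera_matrix"])
    r,c=np.mgrid[0:420,0:560]; u=(c-K[0,2])/K[0,0]; v=(r-K[1,2])/K[1,1]; x,y=u,v
    for _ in range(20):
        s=1+p["k1"]*(x*x+y*y); x,y=u/s,v/s
    T=np.array(p["cam_to_world"]); P=np.stack([x*D,y*D,D],-1)@T[:3,:3].T+T[:3,3]; P[D==0]=np.nan; return P
E
cat > a.py <<'E'
from h import *
print(status.observe())
zs=dict(lid=.057,lid_knob=.079,mat=.003,rack=.046,rack_well=.046,driver_bar=.12,chassis=.055,head0=.048,head1=.048,head2=.048,spool_big=.05,phone=.008,multimeter=.036,tape=.019,brush=.01,spool_small=.04)
for cam in ["top","side"]:
    im,D=optics.grab_frame(cam); cv2.imwrite(f"pics/{cam}0.png",im); np.save(cam,D)
    p=optics.camera_params(cam); print(cam,np.round(p["cam_to_world"],2).tolist())
    for n,z in zs.items():
        for f in ([landmark_of] if cam=="side" else [landmark_of,cut_out]):
            if cam=="side" and n not in("lid_knob","driver_bar","head0","rack_well"):continue
            if f is cut_out and n not in("mat","rack","chassis","lid"):continue
            for d in f(cam,n)[:4]:
                s=""
                if "pixels" in d:
                    r,c=np.nonzero(d["pixels"]); P=cloud(cam,D)[r,c]; k=np.abs(P[:,2]-(z))<.006; 
                    if k.sum()>20:
                        b=cv2.minAreaRect(P[k][:,:2].astype(np.float32)); s=str([np.round(q,3) for q in b])
                print(n,f.__name__[:3],round(d["conf"],2),np.round(d["centre"]),np.round(atz(cam,d["centre"],z),3)[:2],s)
E
python3 a.py
```

```text
{'time_s': 0.0, 'joints': array([ 1.15751564e+00,  4.94157433e-01,  1.34613395e+00,  1.78578874e-05,
        1.30250058e+00, -9.55155663e-02]), 'dq': array([-3.64760493e-04, -5.19658152e-05, -7.20245005e-04, -5.79614098e-05,
        4.06282502e-04, -2.21582459e-04]), 'effort': array([ 3.26045425e-03, -8.82159877e+01, -3.83873177e+01,  1.76298668e-04,
        1.00178848e-02,  4.34257754e-05]), 'tool_pos': array([0.195133  , 0.59337824, 0.23071531]), 'eef_rot': array([-3.14040045e+00, -1.31513396e-04,  2.82382271e+00]), 'contact_force': array([-0.60300492, -0.1420423 ,  0.02724999]), 'torque': array([0.01363244, 0.02321266, 0.00976915]), 'grasp_force': 0.0, 'grip_width': 0.08562612966347125}
top [[-0.02, -0.98, 0.18, 0.36], [-1.0, 0.02, 0.02, -0.06], [-0.02, -0.18, -0.98, 1.3], [0.0, 0.0, 0.0, 1.0]]
lid cal 0.75 [219. 268.] [0.535 0.005] 
lid cal 0.44 [284. 215.] [0.362 0.147] 
lid cal 0.58 [218. 264.] [0.537 0.015] [array([0.538, 0.012]), array([0.214, 0.164]), np.float64(13.846)]
lid_knob cal 0.59 [214. 266.] [0.546 0.008] 
mat cal 0.97 [242. 149.] [0.483 0.347] 
mat cal 0.31 [150. 2
[... 909 characters left out ...]
big cal 0.78 [152. 293.] [ 0.725 -0.069] 
multimeter cal 0.57 [148. 244.] [0.743 0.071] 
tape cal 0.72 [156. 347.] [ 0.72  -0.223] 
brush cal 0.6 [252. 383.] [ 0.441 -0.315] 
brush cal 0.57 [284. 330.] [ 0.357 -0.165] 
spool_small cal 0.6 [286. 218.] [0.357 0.143] 
side [[-0.99, -0.03, 0.1, 0.48], [-0.1, 0.49, -0.87, 0.74], [-0.02, -0.87, -0.49, 0.55], [0.0, 0.0, 0.0, 1.0]]
lid_knob cal 0.61 [232. 300.] [0.532 0.005] 
rack_well cal 0.8 [177. 357.] [ 0.379 -0.373] 
rack_well cal 0.75 [194. 339.] [ 0.439 -0.253] 
rack_well cal 0.59 [218. 308.] [ 0.521 -0.112] 
rack_well cal 0.29 [383. 320.] [0.479 0.37 ] 
driver_bar cal 0.64 [163. 340.] [ 0.439 -0.304] 
head0 cal 0.67 [331. 190.] [0.704 0.287]
```

View pics/top0.png

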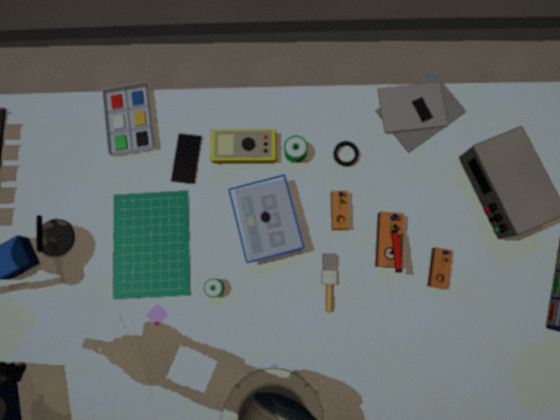

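View pics/side0.png

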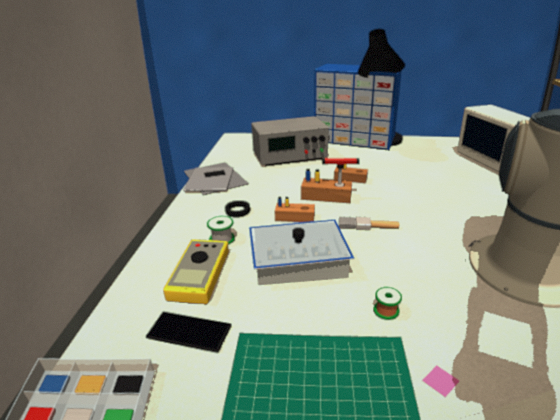

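The top view shows the lid and knob at (215,266), the mat at (245,150), and the big tool block with the driver's red bar at (251,398). The side view confirms this, with the largest block at (190,327). I'll move above the knob next.

>>> {"name": "step_arm", "arguments": {
  "commands": "0 0.341 -0.583 0 0 0 0;0 0.341 -0.583 0 0 0 0;0 0.341 -0.583 0 0 0 0;0 0.341 -0.583 0 0 0 0;0 0.341 -0.583 0 0 0 0;0 0.341 -0.583 0 0 0 0;0 0.341 -0.583 0 0 0 0;0 0.341 -0.583 0 0 0 0;0 0.341 -0.583 0 0 0 0;0 0.341 -0.583 0 0 0 0;0 0.341 -0.583 0 0 0 0;0 0.341 -0.583 0 0 0 0;0 0.341 -0.583 0 0 0 0;0 0.341 -0.583 0 0 0 0;0 0.341 -0.583 0 0 0 0;0 0.341 -0.583 0 0 0 0"
}}

```text
time_s: 2.9
tool_pos: [0.5362, 0.0105, 0.2311]
eef_rot: [3.142, -0.001, 2.823]
contact_force: [0.4, 0.9, -0.2]
grip_width: 0.0854
grasp_force: 0.0
```

```bash
cat > w.py <<'E'
import sys
from h import *
# usage: w.py picname name:z ...
s=status.observe(); p=optics.camera_params("wrist"); im,D=optics.grab_frame("wrist"); cv2.imwrite(f"pics/{sys.argv[1]}.png",im); np.save("wD",D); np.save("wC",cloud("wrist",D,p))
print(np.round(s["tool_pos"],4),np.round(s["eef_rot"],3),round(s["time_s"],2),np.round(p["cam_to_world"],3)[:3,2:].tolist())
C=cloud("wrist",D,p)
for a in sys.argv[2:]:
    n,z=a.split(":"); z=float(z)
    for d in landmark_of("wrist",n)[:3]:
        r,c=np.round(d["centre"]).astype(int); r=min(max(r,0),419);c=min(max(c,0),559)
        print(n,round(d["conf"],2),(r,c),"atz",np.round(atz("wrist",d["centre"],z,p),4)[:2],"depth",np.round(C[r,c],4))
E
python3 w.py w1 lid_knob:.079 lid:.057 head0:.048 chassis:.055
```

```text
[0.5362 0.0105 0.2311] [ 3.142e+00 -1.000e-03  2.823e+00] 2.9 [[0.268, 0.468], [-0.086, 0.032], [-0.959, 0.375]]
lid_knob 0.89 (np.int64(195), np.int64(280)) atz [0.5365 0.0111] depth [0.5341 0.0117 0.0901]
lid 0.92 (np.int64(192), np.int64(282)) atz [0.5392 0.0118] depth [0.5324 0.014  0.0895]
```

>>> {"name": "step_arm", "arguments": {
  "commands": "0 0 0.001 -0.05 0 0 0;0 0 0.001 -0.1 0 0 0;0 0 0.001 -0.14 0 0 0;0 0 0.001 -0.16 0 0 0;0 0 0.001 -0.169 0 0 0;0 0 0.001 -0.169 0 0 0;1 0 0.001 -0.169 0 0 0;1 0 0.001 -0.169 0 0 0;1 0 0.001 -0.169 0 0 0;1 0 0.001 -0.169 0 0 0;1 0 0.001 -0.169 0 0 0;1 0 0.001 -0.169 0 0 0;1 0 0.001 -0.169 0 0 0;1 0 0.001 -0.169 0 0 0;1 0 0.001 -0.16 0 0 0;1 0 0.001 -0.14 0 0 0;1 0 0.001 -0.11 0 0 0;1 0 0.001 -0.08 0 0 0;1 0 0.001 -0.06 0 0 0;1 0 0.001 -0.06 0 0 0",
  "newtons": 50
}}

```text
time_s: 5.15
tool_pos: [0.5376, 0.0116, 0.1742]
eef_rot: [3.141, 0.005, 2.824]
contact_force: [-0.2, -0.0, -2.2]
grip_width: 0.026
grasp_force: 49.7
```

>>> {"name": "step_arm", "arguments": {
  "commands": "1 -0.005 0.03 0 0 0 0;1 -0.013 0.07 0 0 0 0;1 -0.02 0.11 0 0 0 0;1 -0.027 0.15 0 0 0 0;1 -0.034 0.19 0 0 0 0;1 -0.041 0.23 0 0 0 0;1 -0.048 0.27 0 0 0 0;1 -0.055 0.31 0 0 0 0;1 -0.059 0.33 0 0 0 0;1 -0.059 0.33 0 0 0 0;1 -0.059 0.33 -0.03 0 0 0;1 -0.059 0.33 -0.07 0 0 0;1 -0.059 0.33 -0.1 0 0 0;1 -0.059 0.33 -0.13 0 0 0;1 -0.059 0.33 -0.145 0 0 0;1 -0.059 0.33 -0.15 0 0 0;1 -0.059 0.33 -0.153 0 0 0;1 -0.059 0.33 -0.156 0 0 0;1 -0.059 0.33 -0.156 0 0 0"
}}

```text
time_s: 7.05
tool_pos: [0.4776, 0.3417, 0.0157]
eef_rot: [3.141, 0.001, 2.824]
contact_force: [0.2, -0.7, -2.4]
grip_width: 0.0261
grasp_force: 49.8
```

>>> {"name": "step_arm", "arguments": {
  "commands": "1 0 0 -0.002 0 0 0;1 0 0 -0.004 0 0 0;1 0 0 -0.004 0 0 0;1 0 0 -0.004 0 0 0"
}}

```text
time_s: 7.45
tool_pos: [0.4773, 0.3418, 0.0113]
eef_rot: [3.142, 0.0, 2.824]
contact_force: [-0.7, 0.1, -2.6]
grip_width: 0.0264
grasp_force: 49.8
```

>>> {"name": "step_arm", "arguments": {
  "commands": "1 0 0 -0.001 0 0 0;1 0 0 -0.0015 0 0 0;1 0 0 -0.0015 0 0 0;0 0 0 -0.001 0 0 0;0 0 0 -0.001 0 0 0;0 0 0 -0.001 0 0 0;0 0 0 -0.001 0 0 0;0 0 0 -0.001 0 0 0;0 0 0 0.01 0 0 0;0 0 0 0.04 0 0 0;0 0 0 0.09 0 0 0;0 0 0 0.14 0 0 0;0 0 0 0.19 0 0 0;0 0 0 0.22 0 0 0;0 0 0 0.22 0 0 0;0 0 0 0.22 0 0 0"
}}

```text
time_s: 9.05
tool_pos: [0.4772, 0.3417, 0.2322]
eef_rot: [3.14, 0.001, 2.824]
contact_force: [0.1, -0.6, 0.1]
grip_width: 0.0854
grasp_force: 0.0
```

```bash
cat > b.py <<'E'
from h import *
im,D=optics.grab_frame("top"); cv2.imwrite("pics/top1.png",im)
C=cloud("top",D)
for n,z in dict(lid_knob=.027,mat=.003,chassis=.055,head0=.048,head1=.048,head2=.048,module0=.017,driver_bar=.13,rack_well=.046).items():
    for f in (landmark_of,cut_out):
        if f is cut_out and n not in("chassis","module0"):continue
        for d in f("top",n)[:4]:
            s=""
            if "pixels" in d:
                r,c=np.nonzero(d["pixels"]); P=C[r,c]; k=np.abs(P[:,2]-z)<.008
                if k.sum()>20: s=str([np.round(q,3) for q in cv2.minAreaRect(P[k][:,:2].astype(np.float32))])
            print(n,round(d["conf"],2),np.round(d["centre"]),np.round(atz("top",d["centre"],z),4)[:2],s)
E
python3 b.py; python3 -c "
import cv2
i=cv2.imread('pics/top1.png');cv2.imwrite('pics/top1c.png',cv2.resize(i[120:320,100:460],None,fx=2.2,fy=2.2,interpolation=cv2.INTER_CUBIC))"
```

```text
lid_knob 0.77 [241. 147.] [0.484  0.3458] 
lid_knob 0.58 [223. 276.] [ 0.5268 -0.0156] 
mat 0.2 [203. 268.] [0.5889 0.006 ] 
mat 0.18 [252. 399.] [ 0.4406 -0.3604] 
chassis 0.6 [221. 269.] [0.5295 0.0017] 
chassis 0.67 [219. 262.] [0.5356 0.0206] [array([0.537, 0.006]), array([0.201, 0.15 ]), np.float64(11.603)]
head0 0.57 [218. 270.] [ 0.5376 -0.0024] 
head0 0.39 [204. 270.] [ 0.5785 -0.0018] 
head0 0.36 [235. 279.] [ 0.491  -0.0258] 
head0 0.34 [252. 387.] [ 0.4394 -0.3175] 
head1 0.57 [218. 270.] [ 0.5376 -0.0024] 
head1 0.39 [204. 270.] [ 0.5785 -0.0018] 
head1 0.36 [235. 279.] [ 0.491  -0.0258] 
head1 0.34 [252. 387.] [ 0.4394 -0.3175] 
head2 0.57 [218. 270.] [ 0.5376 -0.0024] 
head2 0.39 [204. 270.] [ 0.5785 -0.0018] 
head2 0.36 [235. 279.] [ 0.491  -0.0258] 
head2 0.34 [252. 387.] [ 0.4394 -0.3175] 
module0 0.67 [202. 268.] [0.5881 0.0047] 
module0 0.64 [238. 274.] [ 0.4867 -0.01  ] 
module0 0.55 [221. 273.] [ 0.5336 -0.0088] 
module0 0.71 [253. 396.] [ 0.4373 -0.3492] 
module0 0.61 [222. 272.] [ 0.5331 -0.0049] [array([ 0.538, -0.006]), array([0.042, 0.042]), np.float64(13.132)]
module0 0.57 [236. 275.] [ 0.4919 -0.0137] [array([ 0.485, -0.016]), array([0.042, 0.042]), np.float64(11.73)]
module0 0.57 [202. 267.] [0.5899 0.0084] [array([0.589, 0.005]), array([0.041, 0.04 ]), np.float64(13.143)]
driver_bar 0.71 [251. 399.] [ 0.4362 -0.3324] 
rack_well 0.94 [252. 387.] [ 0.4384 -0.3184] 
rack_well 0.89 [220. 340.] [ 0.5293 -0.1954] 
rack_well 0.78 [278. 435.] [ 0.3689 -0.4435] 
rack_well 0.23 [201. 269.] [ 5.859e-01 -1.000e-04]
```

View pics/top1c.png

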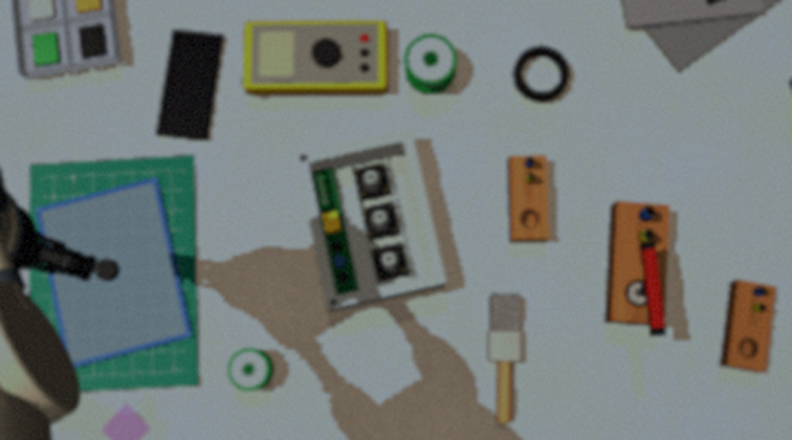

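All three modules are in the chassis, at crop (180,372), (217,380) and (262,390). The lid lies flat on the mat, and the driver's red bar is at crop (290,653) above the well. I'll go to the driver now.

>>> {"name": "step_arm", "arguments": {
  "commands": "0 -0.041 -0.668 0.02 0 0 0.4;0 -0.041 -0.668 0.02 0 0 0.4;0 -0.041 -0.668 0.02 0 0 0.4;0 -0.041 -0.668 0.02 0 0 0.4;0 -0.041 -0.668 0.02 0 0 0.4;0 -0.041 -0.668 0.02 0 0 0.4;0 -0.041 -0.668 0.02 0 0 0.4;0 -0.041 -0.668 0.02 0 0 0.4;0 -0.041 -0.668 0.02 0 0 0.4;0 -0.041 -0.668 0.02 0 0 0.4;0 -0.041 -0.668 0.02 0 0 0.4;0 -0.041 -0.668 0.02 0 0 0.4;0 -0.041 -0.668 0.02 0 0 0.4;0 -0.041 -0.668 0.02 0 0 0.4;0 -0.041 -0.668 0.02 0 0 0.4;0 -0.041 -0.668 0.02 0 0 0.4;0 -0.041 -0.668 0.02 0 0 0.4;0 -0.041 -0.668 0.02 0 0 0.4"
}}

```text
time_s: 11.45
tool_pos: [0.4364, -0.3252, 0.2514]
eef_rot: [3.141, -0.0, -3.058]
contact_force: [-0.5, 0.1, 0.2]
grip_width: 0.0855
grasp_force: 0.0
```

```bash
python3 w.py w2 driver_bar:.12 rack_well:.046 rack:.046; python3 - <<'E'
from h import *
print(np.round(status.observe()["joints"],3))
C=np.load("wC.npy"); im=cv2.imread("pics/w2.png").astype(int)
k=(C[...,2]>.12)&(C[...,2]<.135)&(im[...,2]>im[...,1]*2)
P=C[k]; print(k.sum(),np.median(P[:,2]),[np.round(q,4) for q in cv2.minAreaRect(P[:,:2].astype(np.float32))])
k=np.abs(C[...,2]-.046)<.005
P=C[k]; print(k.sum(),[np.round(q,4) for q in cv2.minAreaRect(P[:,:2].astype(np.float32))])
E
```

```text
[ 0.4364 -0.3252  0.2514] [ 3.141 -0.    -3.058] 11.45 [[0.282, 0.365], [0.026, -0.332], [-0.959, 0.395]]
driver_bar 0.66 (np.int64(206), np.int64(278)) atz [ 0.4402 -0.3258] depth [ 0.4382 -0.3261  0.1288]
rack_well 0.75 (np.int64(177), np.int64(274)) atz [ 0.4318 -0.3303] depth [ 0.4163 -0.3309  0.1281]
rack_well 0.75 (np.int64(296), np.int64(558)) atz [ 0.5393 -0.004 ] depth [ 0.5371 -0.0077  0.0501]
rack_well 0.72 (np.int64(98), np.int64(154)) atz [ 0.3669 -0.4472] depth [ 0.3674 -0.46    0.0073]
rack 0.69 (np.int64(287), np.int64(376)) atz [ 0.5429 -0.2111] depth [ 0.5484 -0.2077  0.0346]
rack 0.61 (np.int64(209), np.int64(271)) atz [ 0.4651 -0.3307] depth [ 0.4405 -0.3312  0.1307]
rack 0.56 (np.int64(125), np.int64(149)) atz [ 0.3919 -0.452 ] depth [ 0.393  -0.456   0.0346]
[-0.751  0.36   1.517  0.     1.264 -2.405]
2361 0.12863591118089718 [array([ 0.4341, -0.3277]), array([0.1008, 0.0161]), np.float64(3.49)]
8569 [array([ 0.5435, -0.3014]), array([0.6311, 0.2784]), np.float64(82.719)]
```

View pics/w2.png

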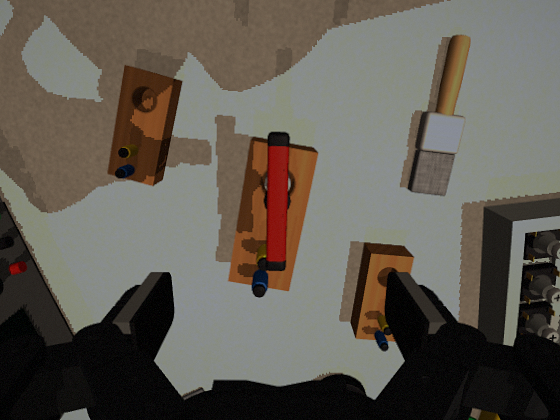

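```bash
python3 - <<'E'
from h import *
C=np.load("wC.npy"); 
k=np.zeros(C.shape[:2],bool); k[120:285,255:300]=1
k&=(C[...,2]>.115)&(C[...,2]<.14)
P=C[k].astype(np.float32); print(k.sum(),np.percentile(P[:,2],[5,50,95]),[np.round(q,4) for q in cv2.minAreaRect(P[:,:2])],P[:,0].min(),P[:,0].max())
A=np.c_[P[:,:2],np.ones(len(P))]; print(np.linalg.lstsq(A,P[:,2],rcond=None)[0])
k=np.zeros(C.shape[:2],bool); k[130:295,225:325]=1
k&=np.abs(C[...,2]-.046)<.004
P=C[k].astype(np.float32); b=cv2.minAreaRect(P[:,:2]); print([np.round(q,4) for q in b])
E
```

```text
Traceback (most recent call last):
cv2.error: OpenCV(4.12.0) /io/opencv/modules/imgproc/src/convhull.cpp:143: error: (-215:Assertion failed) total >= 0 && (depth == CV_32F || depth == CV_32S) in function 'convexHull'
```

```bash
python3 - <<'E'
from h import *
C=np.load("wC.npy").astype(np.float32)
def rect(sl,lo,hi):
    k=np.zeros(C.shape[:2],bool); k[sl]=1
    k&=(C[...,2]>lo)&(C[...,2]<hi)
    P=C[k]; b=cv2.minAreaRect(P[:,:2].copy()); print(len(P),np.percentile(P[:,2],[5,50,95]),[np.round(q,4) for q in b]); return P
P=rect(np.s_[120:285,255:300],.115,.14)
A=np.c_[P[:,:2],np.ones(len(P))]; print(np.linalg.lstsq(A,P[:,2],rcond=None)[0])
rect(np.s_[130:295,225:325],.042,.05)
E
```

```text
2919 [0.126539   0.12860729 0.1298196 ] [array([ 0.4377, -0.3273]), array([0.1097, 0.02  ]), np.float64(5.183)]
[ 0.00408136 -0.02013325  0.11996454]
6022 [0.04560507 0.04679657 0.04799044] [array([ 0.4762, -0.3311]), array([0.0661, 0.1509]), np.float64(84.3375)]
```

>>> {"name": "step_arm", "arguments": {
  "commands": "0 0.001 -0.002 -0.04 0 0 -0.022;0 0.001 -0.002 -0.08 0 0 -0.022;0 0.001 -0.002 -0.12 0 0 -0.022;0 0.001 -0.002 -0.14 0 0 -0.022;0 0.001 -0.002 -0.15 0 0 -0.022;0 0.001 -0.002 -0.15 0 0 -0.022;1 0.001 -0.002 -0.15 0 0 -0.022;1 0.001 -0.002 -0.15 0 0 -0.022;1 0.001 -0.002 -0.15 0 0 -0.022;1 0.001 -0.002 -0.15 0 0 -0.022;1 0.001 -0.002 -0.15 0 0 -0.022;1 0.001 -0.002 -0.15 0 0 -0.022;1 0.001 -0.002 -0.15 0 0 -0.022;1 0.001 -0.002 -0.15 0 0 -0.022;1 0.001 -0.002 -0.13 0 0 -0.022;1 0.001 -0.002 -0.1 0 0 -0.022;1 0.001 -0.002 -0.06 0 0 -0.022;1 0.001 -0.002 -0.02 0 0 -0.022;1 0.001 -0.002 0 0 0 -0.022;1 0.001 -0.002 0 0 0 -0.022",
  "newtons": 110
}}

```text
time_s: 13.65
tool_pos: [0.4383, -0.3292, 0.2543]
eef_rot: [-3.138, 0.004, -3.081]
contact_force: [0.8, -0.1, -2.5]
grip_width: 0.0175
grasp_force: 108.0
```

>>> {"name": "step_arm", "arguments": {
  "commands": "1 0.01 0.045 0 0 0 0.13;1 0.02 0.09 0 0 0 0.26;1 0.03 0.135 0 0 0 0.39;1 0.04 0.18 0 0 0 0.52;1 0.05 0.225 0 0 0 0.65;1 0.06 0.27 0 0 0 0.78;1 0.07 0.315 0 0 0 0.91;1 0.08 0.36 0 0 0 1.03;1 0.09 0.4 0 0 0 1.1;1 0.092 0.412 0 0 0 1.15;1 0.092 0.412 0 0 0 1.15;1 0.092 0.412 0 0 0 1.15;1 0.092 0.412 0 0 0 1.15"
}}

```text
time_s: 14.95
tool_pos: [0.5289, 0.0825, 0.2509]
eef_rot: [3.141, -0.001, -1.934]
contact_force: [-0.7, -0.7, -1.1]
grip_width: 0.017
grasp_force: 108.3
```

```bash
python3 w.py w3 head0:.048 head1:.048 head2:.048 driver:.16; python3 - <<'E'
from h import *
print(np.round(status.observe()["joints"],3))
E
```

```text
[0.5289 0.0825 0.2509] [ 3.141e+00 -1.000e-03 -1.934e+00] 14.95 [[0.1, 0.503], [0.266, 0.014], [-0.959, 0.394]]
head0 0.83 (np.int64(128), np.int64(189)) atz [0.589  0.0042] depth [0.5889 0.0041 0.0487]
head0 0.68 (np.int64(63), np.int64(283)) atz [ 0.4868 -0.0183] depth [ 0.4867 -0.0178  0.0495]
head0 0.68 (np.int64(96), np.int64(234)) atz [ 0.5384 -0.0074] depth [ 0.5384 -0.0072  0.0494]
head1 0.83 (np.int64(128), np.int64(189)) atz [0.589  0.0042] depth [0.5889 0.0041 0.0487]
head1 0.68 (np.int64(63), np.int64(283)) atz [ 0.4868 -0.0183] depth [ 0.4867 -0.0178  0.0495]
head1 0.68 (np.int64(96), np.int64(234)) atz [ 0.5384 -0.0074] depth [ 0.5384 -0.0072  0.0494]
head2 0.83 (np.int64(128), np.int64(189)) atz [0.589  0.0042] depth [0.5889 0.0041 0.0487]
head2 0.68 (np.int64(63), np.int64(283)) atz [ 0.4868 -0.0183] depth [ 0.4867 -0.0178  0.0495]
head2 0.68 (np.int64(96), np.int64(234)) atz [ 0.5384 -0.0074] depth [ 0.5384 -0.0072  0.0494]
driver 0.75 (np.int64(216), np.int64(285)) atz [0.5249 0.0835] depth [0.514  0.049  0.2777]
[ 0.044  0.348  1.538 -0.     1.256 -2.735]
```

View pics/w3.png

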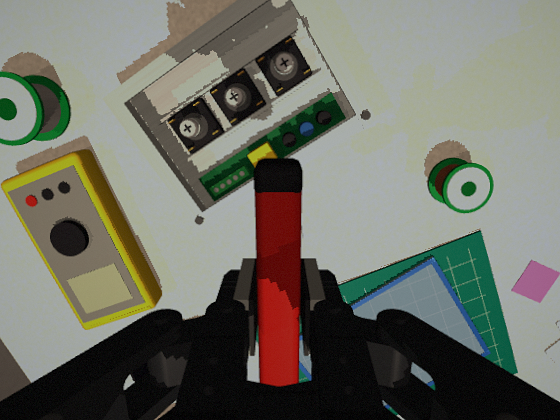

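The three heads are at (128,189), (96,234) and (63,283), and the driver is held upright. I'll go above head A and check the sleeve with the side camera.

>>> {"name": "step_arm", "arguments": {
  "commands": "1 0.02 -0.026 0 0 0 0;1 0.04 -0.052 0 0 0 0;1 0.06 -0.078 0 0 0 0;1 0.06 -0.078 -0.03 0 0 0;1 0.06 -0.078 -0.06 0 0 0;1 0.06 -0.078 -0.085 0 0 0;1 0.06 -0.078 -0.096 0 0 0;1 0.06 -0.078 -0.096 0 0 0;1 0.06 -0.078 -0.096 0 0 0;1 0.06 -0.078 -0.096 0 0 0"
}}

```text
time_s: 16.2
tool_pos: [0.5901, 0.0057, 0.1567]
eef_rot: [-3.139, 0.001, -1.931]
contact_force: [-0.2, 0.3, -2.5]
grip_width: 0.0166
grasp_force: 108.7
```

```bash
cat > s.py <<'E'
import sys
from h import *
s=status.observe(); print(np.round(s["tool_pos"],4),np.round(s["eef_rot"],3),np.round(s["contact_force"],1))
im,D=optics.grab_frame("side"); np.save("sD",D)
C=cloud("side",D); np.save("sC",C); cv2.imwrite(f"pics/{sys.argv[1]}.png",im)
for n in("driver","driver_bar","head0"):
    for d in landmark_of("side",n)[:3]: print(n,round(d["conf"],2),np.round(d["centre"],1), np.round(atz("side",d["centre"],{"driver":s["tool_pos"][2]-.091,"driver_bar":s["tool_pos"][2]+.019,"head0":.048}[n]),4))
r,c=[int(x) for x in landmark_of("side","driver_bar")[0]["centre"]]
cv2.imwrite("pics/sidec.png",cv2.resize(im[max(r-50,0):r+110,max(c-100,0):c+100],None,fx=3.5,fy=3.5,interpolation=cv2.INTER_CUBIC))
print("crop origin",max(r-50,0),max(c-100,0))
E
python3 s.py s1
```

```text
[0.5901 0.0057 0.1567] [-3.139e+00  1.000e-03 -1.931e+00] [-0.2  0.3 -2.5]
driver 0.95 [238.9 275.7] [0.587  0.016  0.0657]
driver_bar 0.59 [195.  273.8] [0.5877 0.0143 0.1757]
head0 0.54 [385.7 319.1] [0.48   0.3766 0.048 ]
head0 0.43 [242.4 319.6] [ 0.4884 -0.0029  0.048 ]
head0 0.42 [242.3 299.8] [ 5.337e-01 -3.000e-04  4.800e-02]
crop origin 145 173
```

View pics/sidec.png

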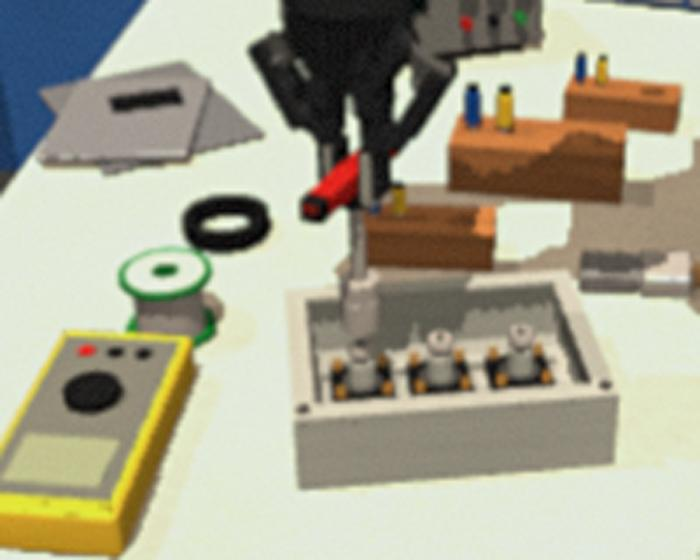

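>>> {"name": "step_arm", "arguments": {
  "commands": "1 -0.001 -0.001 -0.008 0 0 0;1 -0.001 -0.001 -0.012 0 0 0;1 -0.001 -0.001 -0.015 0 0 0;1 -0.001 -0.001 -0.018 0 0 0;1 -0.001 -0.001 -0.02 0 0 0;1 -0.001 -0.001 -0.02 0 0 0;1 -0.001 -0.001 -0.02 0 0 0"
}}

```text
time_s: 17.15
tool_pos: [0.5898, 0.005, 0.1379]
eef_rot: [-3.138, 0.002, -1.931]
contact_force: [-7.4, 4.4, 39.7]
grip_width: 0.0172
grasp_force: 113.6
```

>>> {"name": "step_arm", "arguments": {
  "commands": "1 0 0 0.004 0 0 0;1 0 0 0.006 0 0 0;1 -0.002 0.0012 0.006 0 0 0;1 -0.002 0.0012 0.003 0 0 0;1 -0.002 0.0012 0.001 0 0 0;1 -0.002 0.0012 0 0 0 0;1 -0.002 0.0012 0 0 0 0"
}}

```text
time_s: 17.85
tool_pos: [0.5878, 0.0063, 0.138]
eef_rot: [-3.137, 0.002, -1.931]
contact_force: [-8.7, 4.5, 47.8]
grip_width: 0.0174
grasp_force: 114.7
```

```bash
python3 - <<'E'
from h import *
s=status.observe(); print({k:np.round(s[k],4).tolist() for k in("tool_pos","eef_rot","contact_force","torque")})
E
python3 s.py s2
```

```text
{'tool_pos': [0.5878, 0.0063, 0.138], 'eef_rot': [-3.1374, 0.0019, -1.9314], 'contact_force': [-8.7283, 4.5447, 47.7653], 'torque': [0.9405, 1.9077, -0.0327]}
[0.5878 0.0063 0.138 ] [-3.137e+00  2.000e-03 -1.931e+00] [-8.7  4.5 47.8]
driver 0.77 [247.6 279. ] [0.5793 0.0229 0.047 ]
driver 0.29 [374.7 321.9] [0.4763 0.3559 0.047 ]
driver_bar 0.66 [200.9 274.4] [0.5881 0.0058 0.157 ]
head0 0.71 [373.5 322.5] [0.4754 0.3543 0.048 ]
head0 0.59 [239.9 318.8] [ 0.4905 -0.0131  0.048 ]
head0 0.43 [242.5 298.3] [0.5371 0.0008 0.048 ]
crop origin 150 174
```

View pics/sidec.png

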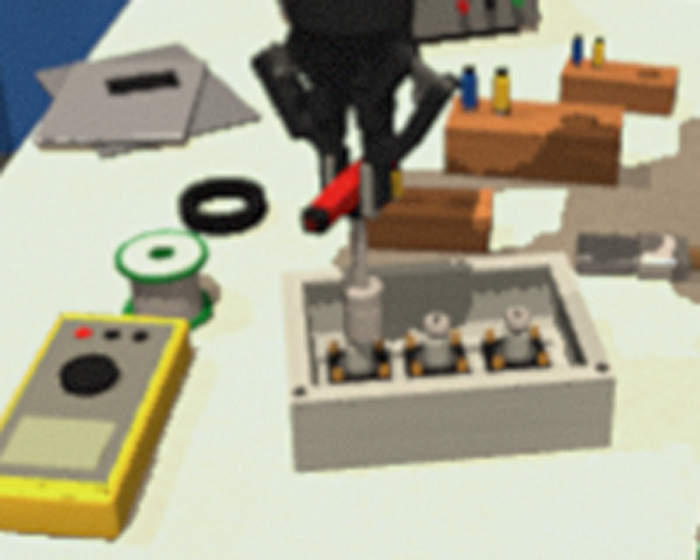

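The sleeve sits about 4 mm to image right of the bush axis, with its bottom near (363,338) and the bush at (357,350). I'll lift it and measure the sleeve axis from the side depth.

>>> {"name": "step_arm", "arguments": {
  "commands": "1 0 0 0.006 0 0 0;1 0.002 -0.001 0.012 0 0 0;1 0.002 -0.001 0.018 0 0 0;1 0.002 -0.001 0.018 0 0 0;1 0.002 -0.001 0.018 0 0 0;1 0.002 -0.001 0.018 0 0 0"
}}

```text
time_s: 18.7
tool_pos: [0.588, 0.0049, 0.1528]
eef_rot: [3.141, -0.0, -1.931]
contact_force: [-0.9, 0.2, -2.0]
grip_width: 0.017
grasp_force: 108.5
```

```bash
cat > m.py <<'E'
from h import *
from scipy.optimize import least_squares
s=status.observe(); t=s["tool_pos"]; print(np.round(t,4),np.round(s["contact_force"],1))
im,D=optics.grab_frame("side"); cv2.imwrite("pics/m.png",im); C=cloud("side",D)
low=t[2]-.091; ok=np.isfinite(C[...,2])
d=np.hypot(C[...,0]-t[0],C[...,1]-t[1])
def fit(lo,hi,r,rad=.022):
    P=C[ok&(d<rad)&(C[...,2]>lo)&(C[...,2]<hi)]
    if len(P)<8: print("few",len(P)); return
    f=lambda q:np.hypot(P[:,0]-q[0],P[:,1]-q[1])-r
    q=least_squares(f,[t[0],t[1]-.005],loss="soft_l1",f_scale=.001)
    print("axis z%.3f-%.3f"%(lo,hi),len(P),np.round(q.x,4),"rel TCP mm",np.round((q.x-t[:2])*1e3,1),"res",round(float(np.median(np.abs(f(q.x))))*1e3,2))
fit(low+.002,low+.017,.013); fit(low+.017,low+.034,.013); fit(low+.04,low+.085,.005,.015)
for h in([.589,.0042],[.5384,-.0073],[.4868,-.018]):
    e=np.hypot(C[...,0]-h[0],C[...,1]-h[1])
    if np.hypot(*(t[:2]-h))>.03 or low>.05:
        P=C[ok&(e<.016)&(C[...,2]>.0455)&(C[...,2]<.0505)]
        print("head",h,len(P),np.round(np.mean(P,0),4),"mid",np.round((P.min(0)+P.max(0))/2,4))
        P=C[ok&(e<.018)&(C[...,2]>.019)&(C[...,2]<.034)]
        f=lambda q:np.hypot(P[:,0]-q[0],P[:,1]-q[1])-.009
        if len(P)>8: print("   bush",len(P),np.round(least_squares(f,h,loss="soft_l1",f_scale=.001).x,4))
E
python3 m.py
```

```text
[0.588  0.0049 0.1528] [-0.9  0.2 -2. ]
axis z0.064-0.079 67 [0.5858 0.0061] rel TCP mm [-2.2  1.2] res 0.48
axis z0.079-0.096 92 [0.586  0.0059] rel TCP mm [-2.  1.] res 0.88
axis z0.102-0.147 82 [0.587  0.0059] rel TCP mm [-1.  1.] res 0.68
head [0.589, 0.0042] 23 [0.5889 0.0068 0.0474] mid [0.5895 0.0064 0.0471]
   bush 48 [0.5902 0.0033]
head [0.5384, -0.0073] 25 [ 0.5382 -0.0049  0.0472] mid [ 0.5382 -0.0072  0.0475]
   bush 45 [ 0.5389 -0.0072]
head [0.4868, -0.018] 26 [ 0.4852 -0.0155  0.0473] mid [ 0.4854 -0.0152  0.0478]
   bush 47 [ 0.4846 -0.0184]
```

>>> {"name": "step_arm", "arguments": {
  "commands": "1 0.004 -0.002 0 0 0 0;1 0.004 -0.002 -0.006 0 0 0;1 0.004 -0.002 -0.01 0 0 0;1 0.004 -0.002 -0.014 0 0 0;1 0.004 -0.002 -0.017 0 0 0;1 0.004 -0.002 -0.018 0 0 0;1 0.004 -0.002 -0.018 0 0 0"
}}

```text
time_s: 19.45
tool_pos: [0.5922, 0.0029, 0.1351]
eef_rot: [3.141, -0.0, -1.931]
contact_force: [0.2, -0.1, -2.4]
grip_width: 0.0171
grasp_force: 108.5
```

>>> {"name": "step_arm", "arguments": {
  "commands": "1 0 0 -0.004 0 0 0;1 0 0 -0.008 0 0 0;1 0 0 -0.012 0 0 0;1 0 0 -0.0145 0 0 0;1 0 0 -0.0155 0 0 0;1 0 0 -0.0155 0 0 0"
}}

```text
time_s: 20.05
tool_pos: [0.5922, 0.0029, 0.1196]
eef_rot: [3.141, -0.0, -1.931]
contact_force: [-0.2, -0.7, -1.9]
grip_width: 0.017
grasp_force: 108.5
```

>>> {"name": "step_arm", "arguments": {
  "commands": "1 0 0 -0.001 0 0 0;1 0 0 -0.002 0 0 0;1 0 0 -0.0025 0 0 0;1 0 0 -0.003 0 0 0;1 0 0 -0.003 0 0 0"
}}

```text
time_s: 20.55
tool_pos: [0.5927, 0.003, 0.1177]
eef_rot: [-3.14, 0.001, -1.931]
contact_force: [-2.3, 0.8, 12.9]
grip_width: 0.017
grasp_force: 110.3
```

>>> {"name": "step_arm", "arguments": {
  "commands": "1 0 0 0.001 0 0 0;1 0 0 0.001 0 0 0;0 0 0 0.001 0 0 0;0 0 0 0.001 0 0 0;0 0 0 0.001 0 0 0;0.5 0 0 0.001 0 0 0;0.5 0 0 0.001 0 0 0;0.5 0 0 0.001 0 0 0"
}}

```text
time_s: 21.35
tool_pos: [0.5923, 0.0029, 0.1178]
eef_rot: [3.142, -0.0, -1.931]
contact_force: [-0.2, 0.1, -0.7]
grip_width: 0.0425
grasp_force: 0.0
```

```bash
python3 m.py | head -5; python3 w.py w4; python3 - <<'E'
from h import *
C=np.load("wC.npy").astype(np.float32); t=status.observe()["tool_pos"]
P=C[(C[...,2]>.135)&(C[...,2]<.152)&(np.hypot(C[...,0]-t[0],C[...,1]-t[1])<.06)]
im=cv2.imread("pics/w4.png").astype(int); k=(im[...,2]>100)&(im[...,2]>2*im[...,1])&(im[...,2]>2*im[...,0])&(C[...,2]>.1)&(C[...,2]<.2)
Q=C[k]; b=cv2.minAreaRect(Q[:,:2].copy()); print(len(Q),[np.round(q,4) for q in b], np.median(Q[:,2]))
E
```

```text
[0.5923 0.0029 0.1178] [-0.2  0.1 -0.7]
axis z0.029-0.044 60 [0.5891 0.0267] rel TCP mm [-3.2 23.8] res 1.89
axis z0.044-0.061 72 [0.5904 0.0037] rel TCP mm [-1.9  0.8] res 0.66
axis z0.067-0.112 72 [0.5891 0.0122] rel TCP mm [-3.2  9.3] res 0.89
head [0.5384, -0.0073] 22 [ 0.5382 -0.0052  0.0475] mid [ 0.5383 -0.0062  0.048 ]
[0.5923 0.0029 0.1178] [-3.142  0.    -1.931] 21.4 [[0.1, 0.567], [0.267, -0.065], [-0.959, 0.261]]
7565 [array([ 0.589 , -0.0021]), array([0.079 , 0.0156]), np.float64(69.2082)] 0.1448267
```

View pics/w4.png

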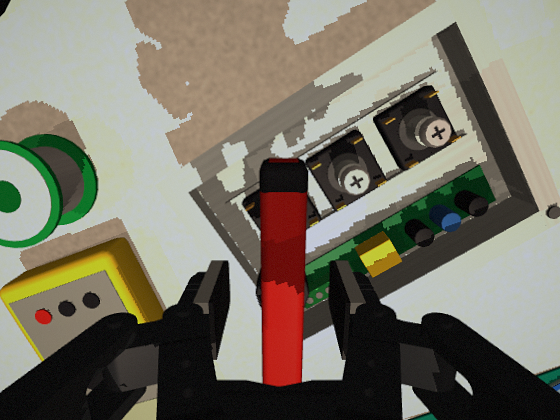

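>>> {"name": "step_arm", "arguments": {
  "commands": "0.5 -0.002 0.001 0.001 0 0 0;0.5 -0.002 0.001 0.001 0 0 0;1 -0.002 0.001 0.001 0 0 0;1 -0.002 0.001 0.001 0 0 0;1 -0.002 0.001 0.001 0 0 0;1 -0.002 0.001 0.001 0 0 0;1 -0.002 0.001 0.001 0 0 0;1 -0.002 0.001 0.001 0 0 0"
}}

```text
time_s: 22.25
tool_pos: [0.5906, 0.0039, 0.1192]
eef_rot: [-3.141, 0.0, -1.931]
contact_force: [-0.8, -0.4, 6.6]
grip_width: 0.017
grasp_force: 107.7
```

```bash
python3 m.py | head -5
```

```text
[0.5906 0.0039 0.1192] [-0.8 -0.4  6.6]
axis z0.030-0.045 55 [0.5905 0.0038] rel TCP mm [-0.1 -0.1] res 0.6
axis z0.045-0.062 98 [0.5905 0.0035] rel TCP mm [-0.1 -0.4] res 1.06
axis z0.068-0.113 67 [0.5904 0.0044] rel TCP mm [-0.2  0.5] res 0.71
head [0.5384, -0.0073] 23 [ 0.5385 -0.0053  0.0473] mid [ 0.5383 -0.007   0.0473]
```

>>> {"name": "step_arm", "arguments": {
  "commands": "1 0 0 -0.0008 0 0 0;1 0 0 -0.0008 0 0 0;1 0 0 -0.0009 0 0 -0.14;1 0 0 -0.001 0 0 -0.28;1 0 0 -0.0011 0 0 -0.42;1 0 0 -0.0012 0 0 -0.56;1 0 0 -0.0014 0 0 -0.7;1 0 0 -0.0015 0 0 -0.84;1 0 0 -0.0016 0 0 -0.98"
}}

```text
time_s: 23.2
tool_pos: [0.5912, 0.0038, 0.1182]
eef_rot: [-3.141, 0.002, -2.917]
contact_force: [-0.6, -0.5, 11.4]
grip_width: 0.017
grasp_force: 108.4
```

>>> {"name": "step_arm", "arguments": {
  "commands": "1 0 0 -0.0004 0 0 -0.14;1 0 0 -0.0005 0 0 -0.28;1 0 0 -0.0006 0 0 -0.42;1 0 0 -0.0007 0 0 -0.56;1 0 0 -0.0009 0 0 -0.7;1 0 0 -0.001 0 0 -0.84;1 0 0 -0.0011 0 0 -0.98;1 0 0 -0.0012 0 0 -1.12;1 0 0 -0.0013 0 0 -1.26;1 0 0 -0.0014 0 0 -1.4;1 0 0 -0.0015 0 0 -1.54;1 0 0 -0.0016 0 0 -1.68;1 0 0 -0.0017 0 0 -1.82;1 0 0 -0.0019 0 0 -1.96;1 0 0 -0.002 0 0 -2.1;1 0 0 -0.0021 0 0 -2.24;1 0 0 -0.0022 0 0 -2.38;1 0 0 -0.0023 0 0 -2.52;1 0 0 -0.0024 0 0 -2.66;1 0 0 -0.0025 0 0 -2.8"
}}

```text
time_s: 25.2
tool_pos: [0.5913, 0.0036, 0.1159]
eef_rot: [3.14, -0.002, 0.566]
contact_force: [-0.4, -1.2, 14.7]
grip_width: 0.0171
grasp_force: 108.7
```

>>> {"name": "step_arm", "arguments": {
  "commands": "1 0 0 -0.0001 0 0 -0.14;1 0 0 -0.0002 0 0 -0.28;1 0 0 -0.0003 0 0 -0.42;1 0 0 -0.0004 0 0 -0.56;1 0 0 -0.0006 0 0 -0.7;1 0 0 -0.0007 0 0 -0.84;1 0 0 -0.0008 0 0 -0.98;1 0 0 -0.0009 0 0 -1.12;1 0 0 -0.001 0 0 -1.26;1 0 0 -0.0011 0 0 -1.4;1 0 0 -0.0012 0 0 -1.54;1 0 0 -0.0013 0 0 -1.68;1 0 0 -0.0014 0 0 -1.82;1 0 0 -0.0016 0 0 -1.96"
}}

```text
time_s: 26.6
tool_pos: [0.5911, 0.0037, 0.1146]
eef_rot: [-3.139, -0.001, -1.394]
contact_force: [-4.0, -0.5, 23.7]
grip_width: 0.0171
grasp_force: 109.6
```

```bash
python3 -c "
from h import *
s=status.observe();print(np.round(s['joints'],3),s['tool_pos'])"; python3 m.py | head -5
```

```text
[-0.095  0.579  1.559 -0.     1.     2.87 ] [0.59114238 0.0037295  0.114565  ]
[0.5911 0.0037 0.1146] [-4.  -0.5 23.7]
axis z0.026-0.041 60 [0.5902 0.0044] rel TCP mm [-0.9  0.7] res 0.58
axis z0.041-0.058 97 [0.5904 0.0036] rel TCP mm [-0.7 -0.1] res 0.72
axis z0.064-0.109 51 [0.5902 0.0044] rel TCP mm [-1.   0.7] res 0.82
head [0.5384, -0.0073] 23 [ 0.538  -0.0053  0.0472] mid [ 0.5381 -0.0062  0.047 ]
```

>>> {"name": "step_arm", "arguments": {
  "commands": "1 0 0 0.0012 0 0 0;0 0 0 0.0012 0 0 0;0 0 0 0.0012 0 0 0;0 0 0 0.0012 0 0 0;0 0 0 0.003 0 0 0;0 0 0 0.03 0 0 0;0 0 0 0.048 0 0 0;0 0 0 0.048 0 0 0.14;0 0 0 0.048 0 0 0.28;0 0 0 0.048 0 0 0.42;0 0 0 0.048 0 0 0.56;0 0 0 0.048 0 0 0.7;0 0 0 0.048 0 0 0.84;0 0 0 0.048 0 0 0.98;0 0 0 0.048 0 0 1.12;0 0 0 0.048 0 0 1.26;0 0 0 0.048 0 0 1.4;0 0 0 0.048 0 0 1.54;0 0 0 0.048 0 0 1.68;0 0 0 0.048 0 0 1.82"
}}

```text
time_s: 28.65
tool_pos: [0.5903, 0.0039, 0.1611]
eef_rot: [-3.142, 0.0, 0.438]
contact_force: [-0.0, 0.3, -0.5]
grip_width: 0.0855
grasp_force: 0.0
```

>>> {"name": "step_arm", "arguments": {
  "commands": "0 0 0 0 0 0 0.14;0 0 0 0 0 0 0.28;0 0 0 0 0 0 0.42;0 0 0 0 0 0 0.56;0 0 0 0 0 0 0.7;0 0 0 0 0 0 0.84;0 0 0 0 0 0 0.98;0 0 0 0 0 0 1.12;0 0 0 0 0 0 1.26;0 0 0 0 0 0 1.32;0 0 0 0 0 0 1.32;0 0 0 0 0 0 1.32"
}}

```text
time_s: 29.85
tool_pos: [0.5903, 0.0039, 0.1611]
eef_rot: [-3.142, -0.0, 1.75]
contact_force: [0.6, -0.3, 0.1]
grip_width: 0.0855
grasp_force: 0.0
```

```bash
cat > bar.py <<'E'
import sys
from h import *
# bar angle/offset relative to open gripper above/around it
s=status.observe(); t=s["tool_pos"]; p=optics.camera_params("wrist"); im,D=optics.grab_frame("wrist"); cv2.imwrite("pics/bar.png",im)
C=cloud("wrist",D,p).astype(np.float32); i=im.astype(int)
k=(i[...,2]>60)&(i[...,2]>2*i[...,1])&(i[...,2]>2*i[...,0])&(C[...,2]>.11)&(C[...,2]<.18)&(np.hypot(C[...,0]-t[0],C[...,1]-t[1])<.08)
Q=C[k]; Q=Q[np.abs(Q[:,2]-np.median(Q[:,2]))<.003]; b=cv2.minAreaRect(Q[:,:2].copy())
a=np.deg2rad(b[2]+(90 if b[1][1]>b[1][0] else 0)); w=(a-s["eef_rot"][2]+np.pi/2)%np.pi-np.pi/2
n=np.array([-np.sin(a),np.cos(a)]); e=(np.array(b[0])-t[:2])@n
print(len(Q),"top z",np.median(Q[:,2]),[np.round(q,4) for q in b],"turn by",round(w,3),"shift xy mm",np.round(n*e*1e3,1),"tcp",np.round(t,4),"joints",np.round(s["joints"],2))
E
python3 bar.py; python3 m.py|head -5
```

```text
5467 top z 0.14025395 [array([0.5895, 0.0063]), array([0.0158, 0.0918]), np.float64(9.4237)] turn by -0.014 shift xy mm [-0.4 -0.1] tcp [0.5903 0.0039 0.1611] joints [-0.09  0.52  1.52 -0.    1.11 -0.27]
[0.5903 0.0039 0.1611] [ 0.2  0.4 -0.2]
axis z0.072-0.087 28 [ 0.5906 -0.0037] rel TCP mm [ 0.4 -7.6] res 0.77
axis z0.087-0.104 9 [ 0.5865 -0.002 ] rel TCP mm [-3.8 -6. ] res 0.7
axis z0.110-0.155 65 [0.5895 0.0064] rel TCP mm [-0.8  2.5] res 4.94
head [0.589, 0.0042] 21 [0.5889 0.0139 0.0481] mid [0.589  0.0117 0.0477]
```

>>> {"name": "step_arm", "arguments": {
  "commands": "0 0 0 -0.02 0 0 -0.01;0 0 0 -0.04 0 0 -0.01;0 0 0 -0.0465 0 0 -0.01;0 0 0 -0.0465 0 0 -0.01;1 0 0 -0.0465 0 0 -0.01;1 0 0 -0.0465 0 0 -0.01;1 0 0 -0.0465 0 0 -0.01;1 0 0 -0.0465 0 0 -0.01;1 0 0 -0.0465 0 0 -0.01;1 0 0 -0.0465 0 0 -0.01;1 0 0 -0.0465 0 0 -0.01;1 0 0 -0.0465 0 0 -0.01"
}}

```text
time_s: 31.15
tool_pos: [0.5908, 0.0038, 0.1153]
eef_rot: [3.14, 0.0, 1.742]
contact_force: [-0.8, -1.0, 8.1]
grip_width: 0.0167
grasp_force: 107.9
```

>>> {"name": "step_arm", "arguments": {
  "commands": "1 0 0 -0.0006 0 0 0;1 0 0 -0.0007 0 0 -0.14;1 0 0 -0.0008 0 0 -0.28;1 0 0 -0.0009 0 0 -0.42;1 0 0 -0.001 0 0 -0.56;1 0 0 -0.0012 0 0 -0.7;1 0 0 -0.0013 0 0 -0.84;1 0 0 -0.0014 0 0 -0.98;1 0 0 -0.0015 0 0 -1.12;1 0 0 -0.0016 0 0 -1.26;1 0 0 -0.0017 0 0 -1.4;1 0 0 -0.0018 0 0 -1.54;1 0 0 -0.0019 0 0 -1.68;1 0 0 -0.002 0 0 -1.82"
}}

```text
time_s: 32.55
tool_pos: [0.5922, 0.0037, 0.1145]
eef_rot: [3.142, -0.005, -0.084]
contact_force: [0.4, -0.8, 22.1]
grip_width: 0.0172
grasp_force: 109.6
```

```bash
python3 -c "
from h import *
s=status.observe();print(np.round(s['torque'],3),np.round(s['joints'],2))"; python3 bar.py
```

```text
[-0.103 -0.144  0.064] [-0.09  0.58  1.56 -0.    1.    1.56]
8646 top z 0.13934106 [array([0.5986, 0.0026]), array([0.0157, 0.0849]), np.float64(85.0824)] turn by -0.002 shift xy mm [-0.  -0.6] tcp [0.5922 0.0037 0.1145] joints [-0.09  0.58  1.56 -0.    1.    1.56]
```

>>> {"name": "step_arm", "arguments": {
  "commands": "1 0 0 0 0 0 -0.14;1 0 0 0 0 0 -0.28;1 0 0 0 0 0 -0.42;1 0 0 0 0 0 -0.56"
}}

```text
time_s: 33.0
tool_pos: [0.5921, 0.0036, 0.1145]
eef_rot: [-3.139, -0.004, -0.644]
contact_force: [-0.0, -1.4, 22.6]
grip_width: 0.0171
grasp_force: 109.6
```

```bash
python3 -c "
from h import *
s=status.observe();print(np.round(s['torque'],3),np.round(s['joints'],2))"; python3 bar.py
```

```text
[-0.314  0.063  0.033] [-0.09  0.58  1.56 -0.    1.    2.12]
8634 top z 0.13945079 [array([ 0.5974, -0.0011]), array([0.0159, 0.084 ]), np.float64(53.1794)] turn by 0.001 shift xy mm [-0.4 -0.5] tcp [0.5921 0.0036 0.1145] joints [-0.09  0.58  1.56 -0.    1.    2.12]
```

>>> {"name": "step_arm", "arguments": {
  "commands": "1 0 0 0.002 0 0 0;1 0 0 0.012 0 0 0;1 0 0 0.026 0 0 0;1 0 0 0.04 0 0 0.14;1 -0.0516 -0.0109 0.042 0 0 0.28;1 -0.0516 -0.0109 0.042 0 0 0.42;1 -0.0516 -0.0109 0.042 0 0 0.56;1 -0.0516 -0.0109 0.042 0 0 0.7;1 -0.0516 -0.0109 0.042 0 0 0.84;1 -0.0516 -0.0109 0.042 0 0 0.98;1 -0.0516 -0.0109 0.042 0 0 1.12;1 -0.0516 -0.0109 0.042 0 0 1.26;1 -0.0516 -0.0109 0.042 0 0 1.4;1 -0.0516 -0.0109 0.042 0 0 1.54;1 -0.0516 -0.0109 0.042 0 0 1.68;1 -0.0516 -0.0109 0.042 0 0 1.82;1 -0.0516 -0.0109 0.042 0 0 1.96;1 -0.0516 -0.0109 0.042 0 0 2.1;1 -0.0516 -0.0109 0.042 0 0 2.24;1 -0.0516 -0.0109 0.042 0 0 2.38"
}}

```text
time_s: 35.05
tool_pos: [0.5385, -0.007, 0.1549]
eef_rot: [-3.141, -0.0, 1.748]
contact_force: [0.1, -0.9, -2.2]
grip_width: 0.0166
grasp_force: 108.3
```

>>> {"name": "step_arm", "arguments": {
  "commands": "1 0 0 0 0 0 0.14;1 0 0 0 0 0 0.28;1 0 0 0 0 0 0.42;1 0 0 0 0 0 0.56;1 0 0 0 0 0 0.7;1 0 0 0 0 0 0.84;1 0 0 0 0 0 0.98;1 0 0 0 0 0 1.12;1 0 0 0 0 0 1.26;1 0 0 0 0 0 1.4;1 0 0 0 0 0 1.54;1 0 0 0 0 0 1.68;1 0 0 0 0 0 1.82;1 0 0 0 0 0 1.96;1 0 0 0 0 0 2.1;1 0 0 0 0 0 2.22;1 0 0 0 0 0 2.22;1 0 0 0 0 0 2.22"
}}

```text
time_s: 36.85
tool_pos: [0.5387, -0.007, 0.1548]
eef_rot: [3.142, 0.0, -2.325]
contact_force: [1.0, -0.6, -3.2]
grip_width: 0.0166
grasp_force: 108.3
```

```bash
sed -i 's/\.0455)&(C\[\.\.\.,2\]<\.0505/.037)\&(C[...,2]<.0505/' m.py; python3 m.py; python3 -c "
from h import *
s=status.observe();print(np.round(s['joints'],2))"
```

```text
[ 0.5387 -0.007   0.1548] [ 1.  -0.6 -3.2]
axis z0.066-0.081 69 [ 0.537  -0.0082] rel TCP mm [-1.6 -1.2] res 0.71
axis z0.081-0.098 105 [ 0.5368 -0.0087] rel TCP mm [-1.8 -1.7] res 0.87
axis z0.104-0.149 84 [ 0.5361 -0.0088] rel TCP mm [-2.5 -1.9] res 0.65
head [0.589, 0.0042] 38 [0.5888 0.0064 0.0418] mid [0.5894 0.0053 0.0417]
   bush 74 [0.5895 0.004 ]
head [0.5384, -0.0073] 39 [ 0.5381 -0.0031  0.0456] mid [ 0.5381 -0.0052  0.0449]
   bush 45 [ 0.5389 -0.0071]
head [0.4868, -0.018] 41 [ 0.4848 -0.015   0.0452] mid [ 0.4843 -0.0169  0.0444]
   bush 43 [ 0.4856 -0.0185]
[-0.12  0.47  1.65  0.    1.03 -2.51]
```

>>> {"name": "step_arm", "arguments": {
  "commands": "1 0.0017 0.0013 0 0 0 0;1 0.0017 0.0013 -0.008 0 0 0;1 0.0017 0.0013 -0.012 0 0 0;1 0.0017 0.0013 -0.016 0 0 0;1 0.0017 0.0013 -0.019 0 0 0;1 0.0017 0.0013 -0.019 0 0 0"
}}

```text
time_s: 37.5
tool_pos: [0.5401, -0.0057, 0.135]
eef_rot: [3.141, -0.001, -2.322]
contact_force: [-0.3, -0.1, -1.9]
grip_width: 0.0167
grasp_force: 108.3
```

```bash
python3 - <<'E'
from h import *
im,D=optics.grab_frame("side"); C=cloud("side",D)
for h in([.589,.0045],[.485,-.017]):
    e=np.hypot(C[...,0]-h[0],C[...,1]-h[1]); z=C[(e<.011)&(C[...,2]>.03)&(C[...,2]<.055)][:,2]; print(len(z),np.round(np.percentile(z,[75,90,97,100]),4))
E
```

```text
60 [0.0431 0.0437 0.0445 0.0449]
69 [0.0467 0.0482 0.0485 0.0493]
```

```bash
python3 w.py w5 >/dev/null; python3 - <<'E'
from h import *
C=np.load("wC.npy"); im=cv2.imread("pics/w5.png")
for h in([.589,.0045],[.486,-.018]):
    e=np.hypot(C[...,0]-h[0],C[...,1]-h[1]); k=(e<.009)&(C[...,2]>.03)&(C[...,2]<.055); z=C[k][:,2]; print(len(z),np.round(np.percentile(z,[25,50,75,90]),4) if len(z) else "", np.argwhere(k).mean(0))
for d in landmark_of("wrist","head0"): print(d)
E
```

```text
181 [0.0416 0.0444 0.045  0.0456] [262.54696133 236.20994475]
591 [0.0479 0.0487 0.0492 0.0496] [147.         327.46531303]
{'centre': [152.7, 331.9], 'conf': 0.66}
{'centre': [273.3, 237.5], 'conf': 0.52}
```

View pics/w5.png

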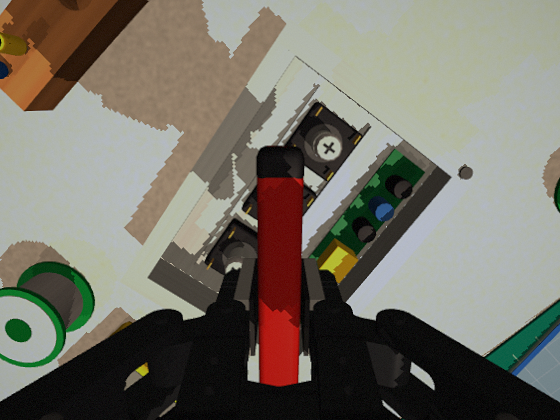

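Head C is clearly visible at (147,328). Head A, partly hidden at (265,236), reads only about 4 mm lower, so it may not be home. I'll do B with tighter force control and then re-measure A.

>>> {"name": "step_arm", "arguments": {
  "commands": "1 0 0 -0.005 0 0 0;1 0 0 -0.01 0 0 0;1 0 0 -0.0135 0 0 0;1 0 0 -0.0145 0 0 0;1 0 0 -0.0155 0 0 0;1 0 0 -0.0155 0 0 0"
}}

```text
time_s: 38.25
tool_pos: [0.5404, -0.0057, 0.12]
eef_rot: [3.142, -0.0, -2.321]
contact_force: [0.9, -0.6, -2.6]
grip_width: 0.0169
grasp_force: 108.3
```

>>> {"name": "step_arm", "arguments": {
  "commands": "1 0 0 -0.0008 0 0 0;1 0 0 -0.0014 0 0 0;1 0 0 -0.002 0 0 0;1 0 0 -0.002 0 0 0"
}}

```text
time_s: 38.65
tool_pos: [0.5412, -0.0057, 0.1191]
eef_rot: [-3.14, 0.001, -2.321]
contact_force: [-1.5, 1.5, 15.1]
grip_width: 0.0168
grasp_force: 110.3
```

>>> {"name": "step_arm", "arguments": {
  "commands": "1 0 0 0.0008 0 0 0;0 0 0 0.0008 0 0 0;0 0 0 0.0008 0 0 0;0.4 -0.0017 -0.0013 0.0008 0 0 0;0.5 -0.0017 -0.0013 0.0008 0 0 0;0.5 -0.0017 -0.0013 0.0008 0 0 0;0.5 -0.0017 -0.0013 0.0008 0 0 0"
}}

```text
time_s: 39.35
tool_pos: [0.5387, -0.007, 0.1189]
eef_rot: [3.142, -0.0, -2.321]
contact_force: [0.9, -0.5, -0.7]
grip_width: 0.0428
grasp_force: 0.0
```

```bash
python3 bar.py; python3 m.py|head -4
```

```text
7983 top z 0.14478931 [array([ 0.5327, -0.0146]), array([0.0896, 0.0157]), np.float64(46.6346)] turn by -0.006 shift xy mm [ 0.6 -0.6] tcp [ 0.5387 -0.007   0.1189] joints [-0.12  0.52  1.69 -0.    0.94 -2.51]
[ 0.5387 -0.007   0.1189] [0.4 0.5 1. ]
axis z0.030-0.045 55 [ 0.5388 -0.0071] rel TCP mm [ 0.1 -0.1] res 0.46
axis z0.045-0.062 96 [ 0.5392 -0.0072] rel TCP mm [ 0.5 -0.2] res 1.1
axis z0.068-0.113 80 [0.5389 0.0012] rel TCP mm [0.2 8.2] res 1.42
```

>>> {"name": "step_arm", "arguments": {
  "commands": "1 0 0 0 0 0 0;1 0 0 0 0 0 0;1 0 0 0 0 0 0;1 0 0 0 0 0 0;1 0 0 0 0 0 0;1 0 0 0 0 0 0"
}}

```text
time_s: 40.05
tool_pos: [0.539, -0.007, 0.1192]
eef_rot: [-3.141, 0.0, -2.321]
contact_force: [-0.9, -0.0, 7.0]
grip_width: 0.0168
grasp_force: 107.8
```

>>> {"name": "step_arm", "arguments": {
  "commands": "1 0 0 -0.0006 0 0 0;1 0 0 -0.0006 0 0 0;1 0 0 -0.0008 0 0 -0.14;1 0 0 -0.0009 0 0 -0.28;1 0 0 -0.001 0 0 -0.42;1 0 0 -0.0011 0 0 -0.56;1 0 0 -0.0013 0 0 -0.7;1 0 0 -0.0014 0 0 -0.84;1 0 0 -0.0015 0 0 -0.98;1 0 0 -0.0016 0 0 -1.12;1 0 0 -0.0017 0 0 -1.26;1 0 0 -0.0018 0 0 -1.4"
}}

```text
time_s: 41.25
tool_pos: [0.5395, -0.007, 0.1179]
eef_rot: [3.141, 0.002, 2.556]
contact_force: [-0.4, 0.2, 12.7]
grip_width: 0.017
grasp_force: 108.6
```

>>> {"name": "step_arm", "arguments": {
  "commands": "1 0 0 -0.0003 0 0 -0.14;1 0 0 -0.0004 0 0 -0.28;1 0 0 -0.0005 0 0 -0.42;1 0 0 -0.0006 0 0 -0.56;1 0 0 -0.0007 0 0 -0.7;1 0 0 -0.0008 0 0 -0.84;1 0 0 -0.0009 0 0 -0.98;1 0 0 -0.001 0 0 -1.12;1 0 0 -0.0011 0 0 -1.26;1 0 0 -0.0012 0 0 -1.4;1 0 0 -0.0013 0 0 -1.54;1 0 0 -0.0014 0 0 -1.68;1 0 0 -0.0015 0 0 -1.82;1 0 0 -0.0017 0 0 -1.96;1 0 0 -0.0018 0 0 -2.1"
}}

```text
time_s: 42.75
tool_pos: [0.5397, -0.0071, 0.1162]
eef_rot: [3.14, -0.002, 0.456]
contact_force: [-0.6, -1.1, 14.2]
grip_width: 0.0166
grasp_force: 108.7
```

>>> {"name": "step_arm", "arguments": {
  "commands": "1 0 0 -0.0001 0 0 -0.14;1 0 0 -0.0002 0 0 -0.28;1 0 0 -0.0003 0 0 -0.42;1 0 0 -0.0004 0 0 -0.56;1 0 0 -0.0005 0 0 -0.7;1 0 0 -0.0006 0 0 -0.84;1 0 0 -0.0007 0 0 -0.98"
}}

```text
time_s: 43.45
tool_pos: [0.5394, -0.0073, 0.1154]
eef_rot: [-3.141, -0.002, -0.524]
contact_force: [-1.5, -2.3, 14.1]
grip_width: 0.0173
grasp_force: 108.5
```

>>> {"name": "step_arm", "arguments": {
  "commands": "1 0 0 -0.0001 0 0 -0.14;1 0 0 -0.0002 0 0 -0.28;1 0 0 -0.0003 0 0 -0.42;1 0 0 -0.0004 0 0 -0.56;1 0 0 -0.0005 0 0 -0.7;1 0 0 -0.0006 0 0 -0.84;1 0 0 -0.0007 0 0 -0.96"
}}

```text
time_s: 44.15
tool_pos: [0.5392, -0.0071, 0.1148]
eef_rot: [-3.14, -0.0, -1.484]
contact_force: [-2.4, -0.2, 18.5]
grip_width: 0.0169
grasp_force: 109.2
```

```bash
python3 bar.py; python3 m.py|head -4
```

```text
8047 top z 0.14028618 [array([ 0.5397, -0.0168]), array([0.0158, 0.09  ]), np.float64(4.6871)] turn by -0.005 shift xy mm [-0.4 -0. ] tcp [ 0.5392 -0.0071  0.1148] joints [-0.12  0.52  1.69 -0.    0.93  2.93]
[ 0.5392 -0.0071  0.1148] [-1.8 -0.5 17.2]
axis z0.026-0.041 57 [ 0.5384 -0.0068] rel TCP mm [-0.8  0.3] res 0.75
axis z0.041-0.058 94 [ 0.5383 -0.0073] rel TCP mm [-0.9 -0.2] res 0.88
axis z0.064-0.109 51 [ 0.5383 -0.0065] rel TCP mm [-0.9  0.6] res 0.53
```

>>> {"name": "step_arm", "arguments": {
  "commands": "1 0 0 0.001 0 0 0;0 0 0 0.001 0 0 0;0 0 0 0.001 0 0 0;0 0 0 0.001 0 0 0;0 0 0 0.003 0 0 0;0 0 0 0.03 0 0 0;0 0 0 0.048 0 0 0;0 0 0 0.048 0 0 0.14;0 0 0 0.048 0 0 0.28;0 0 0 0.048 0 0 0.42;0 0 0 0.048 0 0 0.56;0 0 0 0.048 0 0 0.7;0 0 0 0.048 0 0 0.84;0 0 0 0.048 0 0 0.98;0 0 0 0.048 0 0 1.12;0 0 0 0.048 0 0 1.26;0 0 0 0.048 0 0 1.4;0 0 0 0.048 0 0 1.54;0 0 0 0.048 0 0 1.68;0 0 0 0.048 0 0 1.82"
}}

```text
time_s: 46.25
tool_pos: [0.5387, -0.007, 0.1619]
eef_rot: [-3.142, 0.0, 0.348]
contact_force: [0.5, -0.2, -0.5]
grip_width: 0.0851
grasp_force: 0.0
```

>>> {"name": "step_arm", "arguments": {
  "commands": "0 0 0 0 0 0 0.14;0 0 0 0 0 0 0.28;0 0 0 0 0 0 0.42;0 0 0 0 0 0 0.56;0 0 0 0 0 0 0.7;0 0 0 0 0 0 0.84;0 0 0 0 0 0 0.98;0 0 0 0 0 0 1.12;0 0 0 0 0 0 1.26;0 0 0 0 0 0 1.32;0 0 0 0 0 0 1.32;0 0 0 0 0 0 1.32"
}}

```text
time_s: 47.45
tool_pos: [0.5387, -0.007, 0.1619]
eef_rot: [-3.142, -0.0, 1.66]
contact_force: [0.7, 0.7, -0.6]
grip_width: 0.0856
grasp_force: 0.0
```

```bash
python3 bar.py; sed -i 's/^low=t\[2\]-.091/import sys\nlow=float(sys.argv[1]) if len(sys.argv)>1 else t[2]-.091/' m.py; python3 m.py .0222
```

```text
5352 top z 0.14035223 [array([ 0.5403, -0.0066]), array([0.0157, 0.0919]), np.float64(5.0227)] turn by -0.001 shift xy mm [1.6 0.1] tcp [ 0.5387 -0.007   0.1619] joints [-0.12  0.46  1.64 -0.    1.04 -0.21]
[ 0.5387 -0.007   0.1619] [ 0.2 -1.3  0.4]
axis z0.024-0.039 61 [ 0.5388 -0.0066] rel TCP mm [0.2 0.4] res 0.64
axis z0.039-0.056 72 [0.535  0.0149] rel TCP mm [-3.6 21.9] res 2.46
axis z0.062-0.107 48 [ 0.5396 -0.0062] rel TCP mm [0.9 0.8] res 0.62
head [0.589, 0.0042] 40 [0.5893 0.0065 0.0415] mid [0.5896 0.0056 0.041 ]
   bush 73 [0.5891 0.004 ]
head [0.4868, -0.018] 41 [ 0.4848 -0.0146  0.0455] mid [ 0.4842 -0.0156  0.0446]
   bush 43 [ 0.4846 -0.0188]
```

>>> {"name": "step_arm", "arguments": {
  "commands": "0 0.0002 0.0003 -0.02 0 0 0;0 0.0002 0.0003 -0.04 0 0 0;0 0.0002 0.0003 -0.047 0 0 0;0 0.0002 0.0003 -0.047 0 0 0;1 0.0002 0.0003 -0.047 0 0 0;1 0.0002 0.0003 -0.047 0 0 0;1 0.0002 0.0003 -0.047 0 0 0;1 0.0002 0.0003 -0.047 0 0 0;1 0.0002 0.0003 -0.047 0 0 0;1 0.0002 0.0003 -0.047 0 0 0;1 0.0002 0.0003 -0.047 0 0 0;1 0.0002 0.0003 -0.047 0 0 0"
}}

```text
time_s: 48.75
tool_pos: [0.5393, -0.0068, 0.1155]
eef_rot: [3.14, 0.0, 1.662]
contact_force: [-1.0, -0.3, 8.9]
grip_width: 0.0167
grasp_force: 107.7
```

```bash
python3 bar.py; python3 m.py .0222|head -4
```

```text
8341 top z 0.14008637 [array([0.538 , 0.0024]), array([0.0158, 0.092 ]), np.float64(5.1439)] turn by -0.001 shift xy mm [-0.5 -0. ] tcp [ 0.5393 -0.0068  0.1155] joints [-0.12  0.52  1.69 -0.    0.93 -0.21]
[ 0.5394 -0.0068  0.1155] [-1.5 -0.2  7.7]
axis z0.024-0.039 57 [ 0.5388 -0.0066] rel TCP mm [-0.6  0.2] res 0.68
axis z0.039-0.056 76 [ 0.5389 -0.0069] rel TCP mm [-0.4 -0.2] res 0.71
axis z0.062-0.107 57 [5.356e-01 4.000e-04] rel TCP mm [-3.7  7.2] res 2.03
```

>>> {"name": "step_arm", "arguments": {
  "commands": "1 0 0 -0.0005 0 0 0;1 0 0 -0.0005 0 0 0;1 0 0 -0.0006 0 0 -0.14;1 0 0 -0.0007 0 0 -0.28;1 0 0 -0.0008 0 0 -0.42;1 0 0 -0.0009 0 0 -0.56;1 0 0 -0.001 0 0 -0.7;1 0 0 -0.0011 0 0 -0.84;1 0 0 -0.0012 0 0 -0.98"
}}

```text
time_s: 49.75
tool_pos: [0.5401, -0.0068, 0.115]
eef_rot: [3.139, -0.002, 0.676]
contact_force: [-0.2, 0.2, 18.4]
grip_width: 0.0169
grasp_force: 109.0
```

```bash
python3 bar.py; python3 m.py .0214|head -4
```

```text
8334 top z 0.13965145 [array([ 0.5436, -0.0042]), array([0.0828, 0.016 ]), np.float64(38.7459)] turn by 0.0 shift xy mm [ 0.1 -0.1] tcp [ 0.5401 -0.0068  0.115 ] joints [-0.12  0.52  1.69  0.    0.93  0.77]
[ 0.5402 -0.0068  0.115 ] [ 0.1  0.7 19. ]
axis z0.023-0.038 61 [ 0.54   -0.0078] rel TCP mm [-0.1 -1. ] res 0.42
axis z0.038-0.055 74 [ 0.5395 -0.0075] rel TCP mm [-0.7 -0.7] res 0.62
axis z0.061-0.106 67 [0.5378 0.0016] rel TCP mm [-2.4  8.4] res 1.06
```

```bash
python3 - <<'E'
from h import *
a=cv2.imread("pics/w4.png")[75:185,300:470]; b=cv2.imread("pics/w5.png")[95:185,280:380]; 
A=cv2.resize(a,(440,285),interpolation=cv2.INTER_CUBIC); B=cv2.resize(b,(316,285),interpolation=cv2.INTER_CUBIC)
im,D=optics.grab_frame("side"); c=im[225:262,255:335]; Cc=cv2.resize(c,(640,296),interpolation=cv2.INTER_CUBIC)
o=np.zeros((590,760,3),np.uint8); o[:285,:440]=A; o[:285,444:760]=B; o[290:586,:640]=Cc; cv2.imwrite("pics/zoom.png",o)
E
```

```text
(no output)
```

View pics/zoom.png

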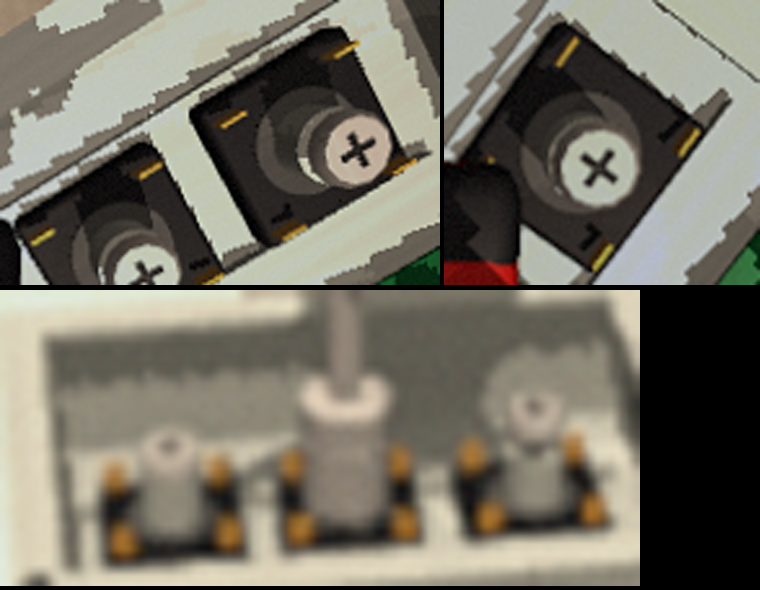

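>>> {"name": "step_arm", "arguments": {
  "commands": "1 0 0 0 0 0 -0.14;1 0 0 0 0 0 -0.28;1 0 0 0 0 0 -0.42;1 0 0 0 0 0 -0.56;1 0 0 0 0 0 -0.7;1 0 0 0 0 0 -0.84;1 0 0 0 0 0 -0.98"
}}

```text
time_s: 50.6
tool_pos: [0.5403, -0.0069, 0.115]
eef_rot: [-3.141, -0.003, -0.304]
contact_force: [-0.5, 0.1, 17.3]
grip_width: 0.0169
grasp_force: 108.9
```

```bash
python3 bar.py; python3 m.py .0214|head -4
```

```text
8326 top z 0.13979267 [array([ 0.5451, -0.009 ]), array([0.0159, 0.0824]), np.float64(72.9106)] turn by 0.006 shift xy mm [-0.2 -0.6] tcp [ 0.5403 -0.0069  0.115 ] joints [-0.12  0.52  1.69 -0.    0.93  1.75]
[ 0.5402 -0.0069  0.115 ] [-0.1 -0.8 18.5]
axis z0.023-0.038 65 [ 0.5395 -0.0077] rel TCP mm [-0.7 -0.8] res 1.01
axis z0.038-0.055 70 [ 0.5393 -0.0081] rel TCP mm [-1.  -1.2] res 0.52
axis z0.061-0.106 65 [0.5389 0.0006] rel TCP mm [-1.4  7.5] res 0.87
```

```bash
python3 - <<'E'
from h import *
C=np.load("wC.npy")  # w5 view, module C
h=np.array([.4855,-.0182]); e=np.hypot(C[...,0]-h[0],C[...,1]-h[1]); ang=np.arctan2(C[...,1]-h[1],C[...,0]-h[0])
for r0 in np.arange(0,.021,.0015):
    k=(e>=r0)&(e<r0+.0015)&np.isfinite(C[...,2]); z=C[k][:,2]*1e3
    print(round(r0*1e3,1),len(z),np.round(np.percentile(z,[5,25,50,75,95]),1) if len(z) else "")
sub=C[100:190:6,285:375:6,2]*1e3; print(np.round(sub).astype(int))
E
```

```text
0.0 20 [48.1 48.6 48.9 49.3 49.7]
1.5 49 [47.9 48.5 48.9 49.5 50. ]
3.0 93 [48.1 48.5 48.9 49.4 50.2]
4.5 125 [47.7 48.5 48.8 49.3 50.1]
6.0 147 [47.6 48.3 48.9 49.3 49.7]
7.5 185 [23.4 45.5 46.8 47.7 49.3]
9.0 191 [17.8 18.9 20.5 34.9 46.1]
10.5 148 [17.7 18.4 18.9 19.5 20.2]
12.0 182 [17.8 18.4 18.8 19.3 20. ]
13.5 256 [16.9 17.5 18.1 18.6 19.3]
15.0 290 [16.7 17.4 18.  18.4 19.1]
16.5 314 [16.8 17.5 18.  18.4 19.1]
18.0 311 [17.  17.5 18.1 18.5 19. ]
19.5 318 [16.5 17.3 17.9 18.5 22.8]
[[                   4                    4                    3
                     4                   10                    4
                     5                    5                    4
                     6                    4                    4
                    55                   56                   56]
 [                   5                    3                    3
                     4                   12                   17
                    17                    4                    3
                     3                    3                    6
                    
[... 3644 characters left out ...]
       160                  160                  159
                     4                    4                    5
                     4                   26                   10
                     5                    4                    4
                     4                    4                    4]
 [                 160                  159                  159
                    10                    3                    5
                     4                   12                    3
                     4                    3                    4
                     4                    4                   12]]<stdin>:7: RuntimeWarning: invalid value encountered in cast
```

>>> {"name": "step_arm", "arguments": {
  "commands": "1 0 0 -0.0006 0 0 0;1 0 0 -0.0009 0 0 0;1 0 0 -0.0009 0 0 0"
}}

```text
time_s: 51.0
tool_pos: [0.5409, -0.007, 0.1147]
eef_rot: [-3.141, -0.005, -0.298]
contact_force: [0.2, -0.3, 26.6]
grip_width: 0.017
grasp_force: 110.0
```

>>> {"name": "step_arm", "arguments": {
  "commands": "1 0 0 0 0 0 -0.1;1 0 0 0 0 0 -0.2;1 0 0 0 0 0 -0.3;1 0 0 0 0 0 -0.4;1 0 0 0 0 0 -0.5;1 0 0 0 0 0 -0.6;1 0 0 0 0 0 -0.7"
}}

```text
time_s: 51.7
tool_pos: [0.5407, -0.007, 0.1147]
eef_rot: [-3.138, -0.003, -1.002]
contact_force: [-0.9, -0.1, 26.5]
grip_width: 0.0166
grasp_force: 109.9
```

```bash
python3 bar.py; python3 m.py .0214|head -4;  python3 -c "
from h import *
s=status.observe();print(np.round(s['torque'],3),s['contact_force'])"
```

```text
8290 top z 0.13960336 [array([ 0.5432, -0.0116]), array([0.0157, 0.0829]), np.float64(32.7442)] turn by 0.003 shift xy mm [-0.3 -0.2] tcp [ 0.5407 -0.007   0.1147] joints [-0.12  0.52  1.69 -0.    0.93  2.45]
[ 0.5407 -0.007   0.1147] [-1.3  0.3 27.5]
axis z0.023-0.038 64 [ 0.5395 -0.0081] rel TCP mm [-1.2 -1.1] res 0.77
axis z0.038-0.055 72 [ 0.5395 -0.0081] rel TCP mm [-1.2 -1.2] res 0.62
axis z0.061-0.106 66 [0.5381 0.0006] rel TCP mm [-2.7  7.6] res 1.26
[-0.073  0.156  0.065] [ 0.59295512 -0.49426888 26.16824842]
```

>>> {"name": "step_arm", "arguments": {
  "commands": "1 -0.001 0 0.004 0 0 0;1 -0.001 0 0.02 0 0 0;1 -0.001 0 0.05 0 0 0;1 -0.02 0.03 0.09 0 0 0;1 -0.04 0.06 0.12 0 0 0;1 -0.05 0.077 0.13 0 0 0;1 -0.05 0.077 0.13 0 0 0;1 -0.05 0.077 0.13 0 0 0;1 -0.05 0.077 0.13 0 0 0"
}}

```text
time_s: 52.7
tool_pos: [0.4889, 0.0698, 0.2422]
eef_rot: [3.141, 0.0, -0.998]
contact_force: [0.2, 0.0, -3.0]
grip_width: 0.0168
grasp_force: 108.2
```

```bash
python3 w.py w6 head0:.045; cat > hd.py <<'E'
from h import *
C=np.load("wC.npy")
for h in([.590,.004],[.5386,-.0071],[.4862,-.0182]):
    e=np.hypot(C[...,0]-h[0],C[...,1]-h[1]); k=(e<.012)&(C[...,2]>.038); P=C[k]
    if len(P)<20: print(h,"few",len(P)); continue
    c=(np.percentile(P[:,:2],3,0)+np.percentile(P[:,:2],97,0))/2; k=np.hypot(*(P[:,:2]-c).T)<.006
    fl=(e>.0145)&(e<.019)&(np.abs(C[...,2]-.0175)<.004)
    print(h,"head xy",np.round(c,4),"top",np.round(np.median(P[k][:,2])*1e3,2),k.sum(),"module top",np.round(np.median(C[fl][:,2])*1e3,2),fl.sum())
E
python3 hd.py
```

```text
[0.4889 0.0698 0.2422] [ 3.141  0.    -0.998] 52.7 [[-0.154, 0.528], [0.24, 0.009], [-0.959, 0.386]]
head0 0.74 (np.int64(81), np.int64(282)) atz [ 0.5368 -0.0096] depth [ 0.5366 -0.0101  0.0428]
head0 0.72 (np.int64(60), np.int64(224)) atz [0.5893 0.0028] depth [0.5891 0.0028 0.0442]
head0 0.57 (np.int64(105), np.int64(336)) atz [ 0.4842 -0.0196] depth [ 0.4846 -0.0189  0.0477]
[0.59, 0.004] head xy [0.5899 0.0034] top 45.04 157 module top 19.83 549
[0.5386, -0.0071] head xy [ 0.5394 -0.0071] top 44.75 148 module top 19.83 529
[0.4862, -0.0182] head xy [ 0.486  -0.0179] top 48.93 141 module top 17.74 513
```

Measured from the module tops, screws A and B are 6.0 and 6.3 mm down, so both are home. Both modules also ride about 2 mm higher than C. I'll do C next.

>>> {"name": "step_arm", "arguments": {
  "commands": "1 0 0 0 0 0 0.14;1 0 0 0 0 0 0.28;1 0 -0.02 0 0 0 0.42;1 0 -0.04 0 0 0 0.56;1 -0.001 -0.06 0 0 0 0.7;1 -0.003 -0.088 0 0 0 0.84;1 -0.003 -0.088 0 0 0 0.98;1 -0.003 -0.088 0 0 0 1.12;1 -0.003 -0.088 0 0 0 1.26;1 -0.003 -0.088 0 0 0 1.4;1 -0.003 -0.088 0 0 0 1.54;1 -0.003 -0.088 0 0 0 1.68;1 -0.003 -0.088 -0.01 0 0 1.82;1 -0.003 -0.088 -0.02 0 0 1.96;1 -0.003 -0.088 -0.03 0 0 2.1;1 -0.003 -0.088 -0.04 0 0 2.24;1 -0.003 -0.088 -0.05 0 0 2.38;1 -0.003 -0.088 -0.06 0 0 2.52;1 -0.003 -0.088 -0.07 0 0 2.66;1 -0.003 -0.088 -0.085 0 0 2.8"
}}

```text
time_s: 54.8
tool_pos: [0.4862, -0.0183, 0.1572]
eef_rot: [3.142, 0.0, 1.807]
contact_force: [0.5, -0.7, -2.3]
grip_width: 0.0167
grasp_force: 108.4
```

>>> {"name": "step_arm", "arguments": {
  "commands": "1 0 0 0 0 0 0.14;1 0 0 0 0 0 0.28;1 0 0 0 0 0 0.42;1 0 0 0 0 0 0.56;1 0 0 0 0 0 0.7;1 0 0 0 0 0 0.84;1 0 0 0 0 0 0.98;1 0 0 0 0 0 1.12;1 0 0 0 0 0 1.26;1 0 0 0 0 0 1.4;1 0 0 0 0 0 1.54;1 0 0 0 0 0 1.68;1 0 0 0 0 0 1.82;1 0 0 0 0 0 1.96;1 0 0 0 0 0 2.1;1 0 0 0 0 0 2.2;1 0 0 0 0 0 2.2;1 0 0 0 0 0 2.2"
}}

```text
time_s: 56.6
tool_pos: [0.4859, -0.018, 0.1574]
eef_rot: [3.141, -0.0, -2.285]
contact_force: [0.0, -0.2, -2.6]
grip_width: 0.0169
grasp_force: 108.4
```

```bash
python3 m.py;python3 -c "
from h import *
s=status.observe();print(np.round(s['joints'],2))"
```

```text
[ 0.4859 -0.018   0.1574] [ 0.  -0.2 -2.6]
axis z0.068-0.083 64 [ 0.484  -0.0183] rel TCP mm [-1.9 -0.3] res 0.52
axis z0.083-0.100 96 [ 0.4845 -0.0187] rel TCP mm [-1.4 -0.6] res 1.06
axis z0.106-0.151 70 [ 0.4843 -0.0182] rel TCP mm [-1.6 -0.2] res 0.85
head [0.589, 0.0042] 40 [0.5892 0.0076 0.0422] mid [0.5894 0.006  0.0413]
   bush 61 [0.5898 0.0034]
head [0.5384, -0.0073] 36 [ 0.5384 -0.0038  0.0421] mid [ 0.5382 -0.006   0.0414]
   bush 61 [ 0.5378 -0.0067]
head [0.4868, -0.018] 41 [ 0.4848 -0.0144  0.0456] mid [ 0.4842 -0.0165  0.0451]
   bush 45 [ 0.4847 -0.0182]
[-0.16  0.4   1.77 -0.    0.97 -2.59]
```

>>> {"name": "step_arm", "arguments": {
  "commands": "1 0.0012 0 0 0 0 0;1 0.0012 0 -0.008 0 0 0;1 0.0012 0 -0.013 0 0 0;1 0.0012 0 -0.017 0 0 0;1 0.0012 0 -0.02 0 0 0;1 0.0012 0 -0.021 0 0 0;1 0.0012 0 -0.021 0 0 0"
}}

```text
time_s: 57.35
tool_pos: [0.487, -0.0177, 0.1366]
eef_rot: [3.141, -0.0, -2.281]
contact_force: [0.4, 0.2, -2.9]
grip_width: 0.0169
grasp_force: 108.4
```

>>> {"name": "step_arm", "arguments": {
  "commands": "1 0 0 -0.005 0 0 0;1 0 0 -0.01 0 0 0;1 0 0 -0.0135 0 0 0;1 0 0 -0.0155 0 0 0;1 0 0 -0.0165 0 0 0;1 0 0 -0.0175 0 0 0;1 0 0 -0.0175 0 0 0"
}}

```text
time_s: 58.05
tool_pos: [0.4873, -0.0176, 0.1196]
eef_rot: [-3.141, 0.0, -2.281]
contact_force: [-3.0, 0.7, 7.3]
grip_width: 0.0166
grasp_force: 109.6
```

>>> {"name": "step_arm", "arguments": {
  "commands": "1 0 0 0.0004 0 0 0;0 0 0 0.0004 0 0 0;0 0 0 0.0004 0 0 0;0.4 -0.0015 -0.0003 0.0004 0 0 0;0.5 -0.0015 -0.0003 0.0004 0 0 0;0.5 -0.0015 -0.0003 0.0004 0 0 0;0.5 -0.0015 -0.0003 0.0004 0 0 0"
}}

```text
time_s: 58.75
tool_pos: [0.4856, -0.018, 0.1197]
eef_rot: [3.142, -0.0, -2.281]
contact_force: [-0.7, 0.3, 0.9]
grip_width: 0.0426
grasp_force: 0.0
```

```bash
python3 bar.py; python3 m.py .026|head -4
```

```text
7961 top z 0.14476298 [array([ 0.483 , -0.0218]), array([0.081 , 0.0156]), np.float64(49.1958)] turn by -0.002 shift xy mm [ 0.4 -0.4] tcp [ 0.4856 -0.018   0.1197] joints [-0.16  0.46  1.81 -0.    0.87 -2.59]
[ 0.4856 -0.018   0.1197] [-0.3 -0.1  0.5]
axis z0.028-0.043 59 [ 0.4853 -0.0182] rel TCP mm [-0.3 -0.2] res 0.69
axis z0.043-0.060 67 [ 0.4854 -0.0179] rel TCP mm [-0.2  0.1] res 0.85
axis z0.066-0.111 67 [ 0.4855 -0.0179] rel TCP mm [-0.1  0.1] res 0.63
```

Centred and upright. I'll close and drive.

>>> {"name": "step_arm", "arguments": {
  "commands": "1 0 0 -0.0005 0 0 0;1 0 0 -0.0005 0 0 0;1 0 0 -0.0005 0 0 0;1 0 0 -0.0005 0 0 0;1 0 0 -0.0005 0 0 0;1 0 0 -0.0005 0 0 0;1 0 0 -0.0011 0 0 0;1 0 0 -0.0012 0 0 -0.14;1 0 0 -0.0013 0 0 -0.28;1 0 0 -0.0015 0 0 -0.42;1 0 0 -0.0016 0 0 -0.56;1 0 0 -0.0017 0 0 -0.7;1 0 0 -0.0018 0 0 -0.84;1 0 0 -0.0019 0 0 -0.98;1 0 0 -0.0021 0 0 -1.12;1 0 0 -0.0022 0 0 -1.26;1 0 0 -0.0023 0 0 -1.4"
}}

```text
time_s: 60.55
tool_pos: [0.4863, -0.0182, 0.1181]
eef_rot: [3.141, 0.002, 2.596]
contact_force: [-1.0, -0.3, 13.9]
grip_width: 0.0171
grasp_force: 108.4
```

>>> {"name": "step_arm", "arguments": {
  "commands": "1 0 0 -0.0002 0 0 -0.14;1 0 0 -0.0003 0 0 -0.28;1 0 0 -0.0004 0 0 -0.42;1 0 0 -0.0005 0 0 -0.56;1 0 0 -0.0006 0 0 -0.7;1 0 0 -0.0007 0 0 -0.84;1 0 0 -0.0008 0 0 -0.98;1 0 0 -0.0009 0 0 -1.12;1 0 0 -0.001 0 0 -1.26;1 0 0 -0.0011 0 0 -1.4;1 0 0 -0.0012 0 0 -1.54;1 0 0 -0.0013 0 0 -1.68;1 0 0 -0.0015 0 0 -1.82;1 0 0 -0.0016 0 0 -1.96;1 0 0 -0.0017 0 0 -2.1"
}}

```text
time_s: 62.05
tool_pos: [0.4864, -0.0181, 0.1164]
eef_rot: [3.14, -0.002, 0.496]
contact_force: [0.4, -0.2, 13.6]
grip_width: 0.017
grasp_force: 108.3
```

>>> {"name": "step_arm", "arguments": {
  "commands": "1 0 0 -0.0001 0 0 -0.14;1 0 0 -0.0002 0 0 -0.28;1 0 0 -0.0003 0 0 -0.42;1 0 0 -0.0004 0 0 -0.56;1 0 0 -0.0005 0 0 -0.7;1 0 0 -0.0006 0 0 -0.84;1 0 0 -0.0007 0 0 -0.98;1 0 0 -0.0009 0 0 -1.12;1 0 0 -0.001 0 0 -1.26;1 0 0 -0.0011 0 0 -1.4;1 0 0 -0.0012 0 0 -1.54;1 0 0 -0.0013 0 0 -1.68;1 0 0 -0.0014 0 0 -1.82;1 0 0 -0.0015 0 0 -1.95"
}}

```text
time_s: 63.45
tool_pos: [0.4862, -0.0182, 0.115]
eef_rot: [-3.14, -0.001, -1.454]
contact_force: [-3.2, -0.6, 19.9]
grip_width: 0.0167
grasp_force: 109.0
```

>>> {"name": "step_arm", "arguments": {
  "commands": "1 0 0 0.001 0 0 0;0 0 0 0.001 0 0 0;0 0 0 0.001 0 0 0;0 0 0 0.001 0 0 0;0 0 0 0.003 0 0 0;0 0 0 0.03 0 0 0;0 0 0 0.048 0 0 0;0 0 0 0.048 0 0 0.14;0 0 0 0.048 0 0 0.28;0 0 0 0.048 0 0 0.42;0 0 0 0.048 0 0 0.56;0 0 0 0.048 0 0 0.7;0 0 0 0.048 0 0 0.84;0 0 0 0.048 0 0 0.98;0 0 0 0.048 0 0 1.12;0 0 0 0.048 0 0 1.26;0 0 0 0.048 0 0 1.4;0 0 0 0.048 0 0 1.54;0 0 0 0.048 0 0 1.68;0 0 0 0.048 0 0 1.82"
}}

```text
time_s: 65.45
tool_pos: [0.4856, -0.018, 0.1622]
eef_rot: [-3.142, 0.0, 0.378]
contact_force: [0.5, -0.2, -1.1]
grip_width: 0.0855
grasp_force: 0.0
```

>>> {"name": "step_arm", "arguments": {
  "commands": "0 0 0 0 0 0 0.14;0 0 0 0 0 0 0.28;0 0 0 0 0 0 0.42;0 0 0 0 0 0 0.56;0 0 0 0 0 0 0.7;0 0 0 0 0 0 0.84;0 0 0 0 0 0 0.98;0 0 0 0 0 0 1.12;0 0 0 0 0 0 1.26;0 0 0 0 0 0 1.32;0 0 0 0 0 0 1.32;0 0 0 0 0 0 1.32"
}}

```text
time_s: 66.65
tool_pos: [0.4856, -0.018, 0.1622]
eef_rot: [-3.142, -0.0, 1.69]
contact_force: [0.4, -0.3, 0.1]
grip_width: 0.0852
grasp_force: 0.0
```

```bash
python3 bar.py; python3 m.py .0222|head -4
```

```text
5371 top z 0.14031677 [array([ 0.4857, -0.0167]), array([0.0157, 0.0916]), np.float64(6.7707)] turn by -0.001 shift xy mm [0.3 0. ] tcp [ 0.4856 -0.018   0.1622] joints [-0.16  0.39  1.77 -0.    0.98 -0.28]
[ 0.4856 -0.018   0.1622] [ 0.1 -0.8 -0.1]
axis z0.024-0.039 60 [0.488  0.0055] rel TCP mm [ 2.4 23.4] res 2.88
axis z0.039-0.056 68 [ 0.4855 -0.0173] rel TCP mm [-0.1  0.7] res 0.71
axis z0.062-0.107 51 [ 0.4853 -0.0166] rel TCP mm [-0.3  1.4] res 0.77
```

>>> {"name": "step_arm", "arguments": {
  "commands": "0 0 0 -0.02 0 0 0;0 0 0 -0.04 0 0 0;0 0 0 -0.0473 0 0 0;0 0 0 -0.0473 0 0 0;1 0 0 -0.0473 0 0 0;1 0 0 -0.0473 0 0 0;1 0 0 -0.0473 0 0 0;1 0 0 -0.0473 0 0 0;1 0 0 -0.0473 0 0 0;1 0 0 -0.0473 0 0 0;1 0 0 -0.0473 0 0 0;1 0 0 -0.0473 0 0 0"
}}

```text
time_s: 67.95
tool_pos: [0.486, -0.0181, 0.1155]
eef_rot: [3.14, 0.0, 1.692]
contact_force: [-0.6, 0.3, 10.7]
grip_width: 0.0167
grasp_force: 107.7
```

>>> {"name": "step_arm", "arguments": {
  "commands": "1 0 0 -0.0005 0 0 0;1 0 0 -0.0005 0 0 0;1 0 0 -0.0006 0 0 -0.14;1 0 0 -0.0007 0 0 -0.28;1 0 0 -0.0008 0 0 -0.42;1 0 0 -0.0009 0 0 -0.56;1 0 0 -0.001 0 0 -0.7;1 0 0 -0.0011 0 0 -0.84;1 0 0 -0.0012 0 0 -0.98;1 0 0 -0.0012 0 0 -1.12;1 0 0 -0.0012 0 0 -1.26;1 0 0 -0.0012 0 0 -1.4;1 0 0 -0.0012 0 0 -1.54;1 0 0 -0.0012 0 0 -1.68;1 0 0 -0.0012 0 0 -1.82;1 0 0 -0.0012 0 0 -1.96;1 0 0 -0.0012 0 0 -2.1;1 0 0 -0.0012 0 0 -2.24;1 0 0 -0.0012 0 0 -2.38;1 0 0 -0.0012 0 0 -2.52"
}}

```text
time_s: 69.95
tool_pos: [0.4869, -0.0183, 0.1149]
eef_rot: [-3.14, -0.003, -0.834]
contact_force: [-0.5, -1.2, 20.4]
grip_width: 0.017
grasp_force: 108.8
```

```bash
python3 bar.py
```

```text
8481 top z 0.13968118 [array([ 0.4907, -0.0234]), array([0.0158, 0.0837]), np.float64(42.3178)] turn by 0.002 shift xy mm [-0.4 -0.4] tcp [ 0.4869 -0.0183  0.1149] joints [-0.16  0.46  1.82 -0.    0.86  2.24]
```

>>> {"name": "step_arm", "arguments": {
  "commands": "1 -0.001 0 0.004 0 0 0;1 -0.001 0 0.02 0 0 0;1 -0.001 0 0.05 0 0 0;1 -0.004 0.03 0.09 0 0 0;1 -0.006 0.06 0.12 0 0 0;1 -0.008 0.078 0.13 0 0 0;1 -0.008 0.078 0.13 0 0 0;1 -0.008 0.078 0.13 0 0 0;1 -0.008 0.078 0.13 0 0 0"
}}

```text
time_s: 70.9
tool_pos: [0.4771, 0.0594, 0.2429]
eef_rot: [3.14, 0.001, -0.828]
contact_force: [0.2, -0.4, -1.9]
grip_width: 0.0171
grasp_force: 108.3
```

```bash
python3 w.py w7; python3 hd.py; python3 - <<'E'
from h import *
C=np.load("wC.npy")
a=.215; u=np.array([np.cos(a),np.sin(a)]); n=np.array([-u[1],u[0]])
for h in([.590,.004],[.5386,-.0071],[.4862,-.0182]):
    d=C[...,:2]-h; U=d@u; N=d@n
    for nm,k in dict(px=(U>.014)&(U<.019)&(abs(N)<.017),mx=(U<-.014)&(U>-.019)&(abs(N)<.017),py=(N>.014)&(N<.019)&(abs(U)<.017),my=(N<-.014)&(N>-.019)&(abs(U)<.017)).items():
        z=C[...,2][k]*1e3; z=z[(z>12)&(z<24)]; print(h,nm,len(z),np.round(np.median(z),2) if len(z) else "",end=" ")
    print()
E
```

```text
[0.4771 0.0594 0.2429] [ 3.14e+00  1.00e-03 -8.28e-01] 70.9 [[-0.192, 0.526], [0.21, 0.006], [-0.959, 0.386]]
[0.59, 0.004] head xy [0.5897 0.0033] top 44.97 157 module top 19.91 547
[0.5386, -0.0071] head xy [ 0.5391 -0.0068] top 44.88 148 module top 19.77 531
[0.4862, -0.0182] head xy [ 0.4863 -0.0179] top 44.72 140 module top 19.83 494
[0.59, 0.004] px 196 19.92 [0.59, 0.004] mx 195 20.0 [0.59, 0.004] py 183 19.81 [0.59, 0.004] my 192 19.86 
[0.5386, -0.0071] px 188 19.86 [0.5386, -0.0071] mx 183 19.86 [0.5386, -0.0071] py 171 20.0 [0.5386, -0.0071] my 183 19.72 
[0.4862, -0.0182] px 179 19.72 [0.4862, -0.0182] mx 165 20.03 [0.4862, -0.0182] py 166 20.05 [0.4862, -0.0182] my 170 19.63
```

View pics/w7.png

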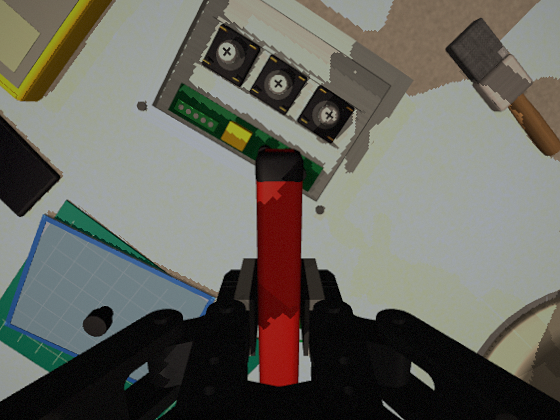

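All three heads, at (50,227), (83,278) and (115,330), sit on their bushes, and the depth readings agree at about 6 mm. I'll carry the driver back above the well and check the lid from the top camera.

>>> {"name": "step_arm", "arguments": {
  "commands": "1 -0.004 -0.04 0 0 0 0;1 -0.008 -0.08 0 0 0 0;1 -0.012 -0.12 0 0 0 0;1 -0.016 -0.16 0 0 0 0;1 -0.02 -0.2 0 0 0 0;1 -0.024 -0.24 0 0 0 0;1 -0.028 -0.28 0 0 0 0;1 -0.032 -0.32 0 0 0 0;1 -0.036 -0.36 0 0 0 0;1 -0.0387 -0.3868 0 0 0 0;1 -0.0387 -0.3868 -0.04 0 0 0;1 -0.0387 -0.3868 -0.075 0 0 0;1 -0.0387 -0.3868 -0.084 0 0 0;1 -0.0387 -0.3868 -0.084 0 0 0;1 -0.0387 -0.3868 -0.084 0 0 0"
}}

```text
time_s: 72.45
tool_pos: [0.4393, -0.3273, 0.1608]
eef_rot: [-3.142, -0.001, -0.828]
contact_force: [-0.2, -0.1, -2.0]
grip_width: 0.0171
grasp_force: 108.5
```

```bash
python3 m.py|head -4; python3 - <<'E'
from h import *
im,D=optics.grab_frame("top"); C=cloud("top",D).astype(np.float32)
for n,z in(("lid",.007),("mat",.003)):
    for d in cut_out("top",n)[:2]:
        P=C[d["pixels"]]; P=P[np.abs(P[:,2]-z)<.008]
        if len(P)>30: print(n,round(d["conf"],2),[np.round(q,3) for q in cv2.minAreaRect(P[:,:2].copy())],np.round(np.median(P[:,2]),4))
for d in landmark_of("top","lid_knob")[:2]: print(d["conf"],atz("top",d["centre"],.027))
S=np.load("wD.npy")
# rack and driver in side depth
im,D=optics.grab_frame("side"); C=cloud("side",D).astype(np.float32)
k=(np.abs(C[...,2]-.046)<.003)&(np.hypot(C[...,0]-.476,C[...,1]+.331)<.085)
P=C[k]; print("side rack",len(P),[np.round(q,4) for q in cv2.minAreaRect(P[:,:2].copy())])
E
```

```text
[ 0.4393 -0.3273  0.1608] [-0.2 -0.1 -2. ]
axis z0.072-0.087 40 [ 0.4379 -0.3287] rel TCP mm [-1.4 -1.3] res 0.95
axis z0.087-0.104 58 [ 0.438  -0.3298] rel TCP mm [-1.3 -2.4] res 1.37
axis z0.110-0.155 47 [ 0.4376 -0.328 ] rel TCP mm [-1.7 -0.7] res 0.96
lid 0.66 [array([0.518, 0.32 ]), array([0.217, 0.17 ]), np.float64(13.74)] 0.0069
mat 0.57 [array([0.478, 0.344]), array([0.308, 0.225]), np.float64(2.804)] 0.003
0.65 [0.52231329 0.32433181 0.027     ]
side rack 435 [array([ 0.4748, -0.3305]), array([0.0717, 0.1509]), np.float64(83.9341)]
```

The lid got nudged but is still about 40 mm by 23 mm from the mat centre, inside the limits and flat. I'll lower the driver.

>>> {"name": "step_arm", "arguments": {
  "commands": "1 0.0005 0.001 -0.01 0 0 0;1 0.0005 0.001 -0.018 0 0 0;1 0.0005 0.001 -0.024 0 0 0;1 0.0005 0.001 -0.03 0 0 0;1 0.0005 0.001 -0.036 0 0 0;1 0.0005 0.001 -0.042 0 0 0;1 0.0005 0.001 -0.048 0 0 0;1 0.0005 0.001 -0.053 0 0 0;1 0.0005 0.001 -0.053 0 0 0"
}}

```text
time_s: 73.65
tool_pos: [0.4391, -0.3255, 0.106]
eef_rot: [3.142, 0.001, -0.828]
contact_force: [0.6, 0.8, -1.6]
grip_width: 0.0167
grasp_force: 108.5
```

>>> {"name": "step_arm", "arguments": {
  "commands": "1 0 0 -0.001 0 0 0;1 0 0 -0.002 0 0 0;1 0 0 -0.0025 0 0 0;1 0 0 -0.0025 0 0 0"
}}

```text
time_s: 74.05
tool_pos: [0.4394, -0.3258, 0.1042]
eef_rot: [-3.142, -0.0, -0.828]
contact_force: [0.5, -0.0, -2.0]
grip_width: 0.0169
grasp_force: 108.5
```

>>> {"name": "step_arm", "arguments": {
  "commands": "1 0 0 -0.0008 0 0 0;1 0 0 -0.0012 0 0 0;1 0 0 -0.0012 0 0 0;0 0 0 -0.0005 0 0 0;0 0 0 -0.0005 0 0 0;0 0 0 -0.0005 0 0 0;0 0 0 -0.0005 0 0 0;0 0 0 -0.0005 0 0 0;0 0 0 0.01 0 0 0;0 0 0 0.05 0 0 0;0 0 0 0.1 0 0 0;0 -0.01 0.02 0.15 0 0 0;0 -0.01 0.02 0.15 0 0 0;0 -0.01 0.02 0.15 0 0 0"
}}

```text
time_s: 75.45
tool_pos: [0.4297, -0.3058, 0.2561]
eef_rot: [-3.141, -0.003, -0.828]
contact_force: [-0.7, 0.2, -1.0]
grip_width: 0.0855
grasp_force: 0.0
```

```bash
python3 - <<'E'
from h import *
s=status.observe(); print(s["tool_pos"],s["contact_force"],s["time_s"])
im,D=optics.grab_frame("side"); C=cloud("side",D).astype(np.float32); i=im.astype(int)
k=(i[...,2]>2*i[...,1])&(i[...,2]>70)&(C[...,2]>.1)&(C[...,2]<.15)&(np.hypot(C[...,0]-.438,C[...,1]+.327)<.08)
P=C[k]; print("bar side",len(P),np.round(P.mean(0),4),np.percentile(P[:,2],[5,50,95]))
p=optics.camera_params("wrist"); im,D=optics.grab_frame("wrist"); cv2.imwrite("pics/fin.png",im); C=cloud("wrist",D,p).astype(np.float32)
k=(C[...,2]>.12)&(C[...,2]<.14)&(np.hypot(C[...,0]-.438,C[...,1]+.327)<.07)
P=C[k]; print("bar wrist",len(P),np.round(np.median(P[:,2]),4),[np.round(q,4) for q in cv2.minAreaRect(P[:,:2].copy())])
A=np.c_[P[:,:2],np.ones(len(P))]; print(np.linalg.lstsq(A,P[:,2],rcond=None)[0])
E
```

```text
[ 0.42968435 -0.3058217   0.25614575] [-0.74945569  0.15065137 -1.02125515] 75.45
bar side 131 [ 0.4388 -0.32    0.1215] [0.11309814 0.12314249 0.12599374]
bar wrist 3046 0.1287 [array([ 0.4403, -0.3279]), array([0.016 , 0.1084]), np.float64(42.4672)]
[-0.01059386 -0.00843962  0.13045918]
```

View pics/fin.png

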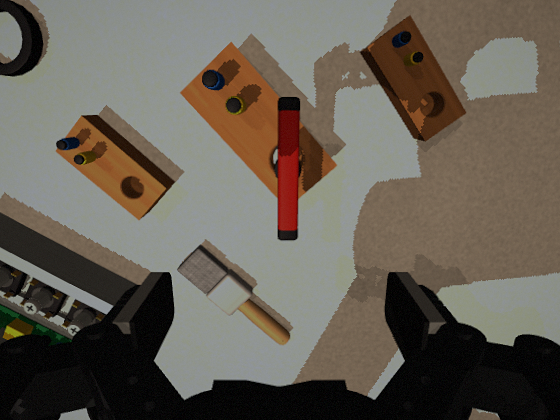

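The driver's bar is at (168,288), level, with its top at 128.7 mm as at the start, so it stands upright in its well. I'll hand the job in.

```bash
python3 -c "
from station import job
print(job.sign_off())"
```

```text
the job is handed in; nothing more can be done
None
```

I handed the job in, with no verdict returned: the lid lies flat on the mat (about 40 mm × 23 mm off its centre after being nudged), all three screws measure about 6 mm down, and the driver is back upright in its well; the modules ended up sitting about 2 mm higher than at the start, still within the 10 mm limit.

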